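# Snap the trial lenses into the travel rack and clip the occluder away

## Robot

A 6-joint arm with a two-finger parallel gripper is mounted at the origin on the work surface. World frame = base frame: x ahead of the robot, y to its left, z up, the work surface at z = 0. Lengths are in m, angles in rad, forces in N, time in s.
With the tool pointing down it reaches from about 0.35 to 0.975 m from the base axis. Payload 4.9 kg.
Tool frame: the origin (TCP) lies midway between the tips of the shut fingers; the grasp point (between the pads) lies 19 mm behind it; z points along the fingers, y is the direction in which the jaws open and shut (so a half turn about z gives the same grasp; the last joint's range is limited). The gripper opens to 85 mm and grips with 20 to 120 N. Pads are 22 mm wide; open, the fingers measure 114 mm over their backs; the gripper's body (76 mm by 85 mm) begins 54 mm behind the grasp point. The pads swing forward as they close: fully open they stand 13 mm farther back than shut.
Start: joints at [1.119, 0.053, 1.613, -0, 1.476, -0.119], TCP at [0.204, 0.591, 0.192] pointing down, gripper open.
Joint ranges: [-3.01, 3.01], [-1.01, 2.22], [0.06, 2.58], [-1.02, 4.17], [0.09, 2.62], [-3.14, 3.14]. Speed limits (rad/s): [2.57, 2.57, 3.14, 3.14, 3.14, 3.14].

## Interface

Orientations are given as a unit quaternion [w, x, y, z].
In Python, from plant import manip, cams gives the robot as it stands.
- The arm moves only by the tool jog_arm, never from a script. Its argument "targets" is a list of rows, each a list of 4 numbers: the shift along the tool's x, y, z in m, then the turn about the tool's z in degrees. A call has 1 to 5 rows; each row is the pose to reach, as a shift and turn from the pose commanded when the call began, along the tool's axes at that moment; what a row does not reach only later rows make up. A row lasts 1/12 s, in which the tool goes at most 41.7 mm and 7.16 degrees, less where a joint would pass 70% of its speed; a pose out of reach is approached as far as the arm can. A call with a gripper value outside its range is refused whole. "fingers" is the opening, from 0 (shut) to 1 (fully open), set as the call begins (left out, the last holds). The fingers move at their own pace and stop on an object; the grip force is fixed at half the most. Time passes only in rows, so rows that repeat a pose let the fingers close. It gives the time, the measured TCP pose, the force and the opening at its end, in the units of the state.
- manip.state(): the state, without advancing time (a new reading comes with each control period).
- cams.grab_frame(name): name is "side" or "top" or "wrist"; returns the picture (400x640x3 uint8, red, green, blue); there is no depth.
- cams.get_calibration(name): a dict with "camera_matrix" (3x3 intrinsics, pixels), "cam_to_world" (4x4, takes a point from camera to world coordinates). Camera axes: x right, y up, looking along -z (the intrinsics and any distortion apply to the point x, -y, -z); pixel columns grow to the right and rows downward; lengths in m; the calibration is good to about 2 mm. The wrist camera is an equidistant fisheye: a pixel r from the principal point sees the ray r / f radians off the axis. A picture is of the moment at which its call begins: read the wrist's pose just before it. get_calibration takes no time and is no camera call; for the wrist camera it gives the pose at the moment of the call.
- manip.job_done(): hands the job in, once; it reports no verdict.
The state is a dict: "time": time; "joint_pos": joint angles; "joint_vel": joint speeds; "joint_efforts": joint torques, N m; "tool_pos": TCP position; "tool_rot": TCP orientation; "contact_force": force on the tool from outside, world axes, zero at the start; "ft_torque": the same for the moment, N m; "gripper_width": opening from 0.0 (shut) to 1.0 (fully open).
Only numpy, scipy, OpenCV 4.12 (cv2) and the standard library are available. Lean on these libraries where they do the work, as an engineer would, in place of code of your own. Each camera call takes 0.05 s, during which the arm holds its last target. There are 200 camera calls.

## Task

Make the eye clinic van ready to drive: set every trial lens lying on the shelf into a seat of its own in the blue rack, and press each one with the red-topped seating tool, not with the fingers, until it clicks fully home, flat under its steel catches. Stand the tool upright on its rubber pad again, and press the yellow occluder's handle down into the sprung fork clip until the jaw shuts over it. Leave the spectacle frame, the grey case and the spray bottle where they are.

Things in the scene. Friction and masses are not known exactly. Their poses are not given: they have to be found in the camera images.
- rack: blue rack, fixed: plate 72 x 270 mm, 10 mm thick, with four white seats in a row along its y, 64 mm apart; origin at the centre of its underside, z up. Each seat has sprung steel catches on its +y and -y sides only (the +x and -x sides are free for fingers), whose sloping noses form a funnel 43 mm wide at its top, 20 mm above the seat, and four white posts 8 mm high
- seat0 (a point): centre of the first (farthest to -y) seat's surface, 14 mm above the rack's underside, axes as the rack's; a lens that is home has its origin here. A lens let go within 2 mm of the axis rests level in the catches' noses, underside about 14 mm above the seat; pushed straight down with 6 to 10 N it goes past them and they snap in over its rim, leaving an opening 33 mm across
- seat1 (a point): centre of the second seat's surface, 14 mm above the rack's underside, axes as the rack's; a lens that is home has its origin here. A lens let go within 2 mm of the axis rests level in the catches' noses, underside about 14 mm above the seat; pushed straight down with 6 to 10 N it goes past them and they snap in over its rim, leaving an opening 33 mm across
- seat2 (a point): centre of the third seat's surface, 14 mm above the rack's underside, axes as the rack's; a lens that is home has its origin here. A lens let go within 2 mm of the axis rests level in the catches' noses, underside about 14 mm above the seat; pushed straight down with 6 to 10 N it goes past them and they snap in over its rim, leaving an opening 33 mm across
- seat3 (a point): centre of the fourth (farthest to +y) seat's surface, 14 mm above the rack's underside, axes as the rack's; a lens that is home has its origin here. A lens let go within 2 mm of the axis rests level in the catches' noses, underside about 14 mm above the seat; pushed straight down with 6 to 10 N it goes past them and they snap in over its rim, leaving an opening 33 mm across
- lens_a: round trial lens, clear glass in a nickel cell, 38 mm across and 9 mm thick, about 30 g, lying flat; origin at the centre of its underside, z up through the glass. Three or four of the four lenses are present in a run
- lens_b: round trial lens, clear glass in a nickel cell, 38 mm across and 9 mm thick, about 30 g, lying flat; origin at the centre of its underside, z up through the glass. Three or four of the four lenses are present in a run
- lens_c: round trial lens, clear glass in a nickel cell, 38 mm across and 9 mm thick, about 30 g, lying flat; origin at the centre of its underside, z up through the glass. Three or four of the four lenses are present in a run
- lens_d: round trial lens, clear glass in a nickel cell, 38 mm across and 9 mm thick, about 30 g, lying flat; origin at the centre of its underside, z up through the glass. Three or four of the four lenses are present in a run
- seater: seating tool, 85 mm tall, about 120 g, standing upright on its pad: round black rubber foot 28 mm across and 12 mm high, red cone up to 19 mm, then a plain round aluminium shank 18 mm across up to its red top; origin at the centre of the foot's underside, z up along the shank. It can be gripped at any yaw, best 40 to 75 mm up
- pad: round black rubber pad of the seating tool, 64 mm across, 4 mm thick, fixed; origin at the centre of its underside (the tool stands on its top, 4 mm higher)
- occluder: yellow plastic occluder, about 70 g, lying flat: round handle rod 12 mm thick and 150 mm long along its x axis, and at its +x end a round paddle 56 mm across and 4 mm thick; origin under the middle of the rod, on the shelf (6 mm below the rod's axis)
- occluder_mid (a point): middle of the occluder's handle, on the rod's axis; the balance point lies within 15 mm of it
- clip: sprung fork clip, fixed, grey base plate 100 x 46 mm and 8 mm thick, origin at the centre of its underside, x along the rod it takes. Two white forks at x = -36 and +36 mm (20 mm wide), each with a fixed wall at -y, 46 mm high and flared at the top, and the sprung jaw at +y; between them (x from -26 to +26 mm) nothing is higher than 8 mm, room for the fingers
- clip_home (a point): where the rod's axis lies when it is home in the clip, 22 mm above the clip's underside, midway between the forks; axes as the clip's. The rod enters from above, lying along x either way round, within about 3 mm of the middle; it meets the jaw when its axis is some 12 to 16 mm above home and needs about 5 to 10 N to pass
- jaw (a joint): angle of the sprung jaw on the clip, rad: 0 shut, grows as it is pushed open (about 0.15 to let the rod by, at most 0.5); it springs shut by itself
- frame: tortoiseshell spectacle frame, folded, standing, 30 x 136 x 40 mm, to be left alone; origin at the centre of its underside
- case: closed grey plastic lens case with a stainless slide latch, 75 x 120 x 32 mm, to be left alone; origin at the centre of its underside
- spray: small spray bottle, 38 mm across, 100 mm tall, to be left alone; origin at the centre of its underside
There are look-alikes about, which are no part of the job. What is shaped like the lens_c but green is not meant. Leave any orange look-alike of the seater alone.

How it is judged:
On the way, in this order (a step that is already met when the one before it is completed fails the run):
1. every lens present is home in a seat (((horizontal distance between lens_a and seat0 below 0.004 m and z of lens_a in the frame of seat0 between -0.003 and 0.0015 m and angle between lens_a's own z axis and vertical below 0.08 rad) or (horizontal distance between lens_a and seat1 below 0.004 m and z of lens_a in the frame of seat1 between -0.003 and 0.0015 m and angle between lens_a's own z axis and vertical below 0.08 rad) or (horizontal distance between lens_a and seat2 below 0.004 m and z of lens_a in the frame of seat2 between -0.003 and 0.0015 m and angle between lens_a's own z axis and vertical below 0.08 rad) or (horizontal distance between lens_a and seat3 below 0.004 m and z of lens_a in the frame of seat3 between -0.003 and 0.0015 m and angle between lens_a's own z axis and vertical below 0.08 rad)) and ((horizontal distance between lens_b and seat0 below 0.004 m and z of lens_b in the frame of seat0 between -0.003 and 0.0015 m and angle between lens_b's own z axis and vertical below 0.08 rad) or (horizontal distance between lens_b and seat1 below 0.004 m and z of lens_b in the frame of seat1 between -0.003 and 0.0015 m and angle between lens_b's own z axis and vertical below 0.08 rad) or (horizontal distance between lens_b and seat2 below 0.004 m and z of lens_b in the frame of seat2 between -0.003 and 0.0015 m and angle between lens_b's own z axis and vertical below 0.08 rad) or (horizontal distance between lens_b and seat3 below 0.004 m and z of lens_b in the frame of seat3 between -0.003 and 0.0015 m and angle between lens_b's own z axis and vertical below 0.08 rad)) and ((horizontal distance between lens_c and seat0 below 0.004 m and z of lens_c in the frame of seat0 between -0.003 and 0.0015 m and angle between lens_c's own z axis and vertical below 0.08 rad) or (horizontal distance between lens_c and seat1 below 0.004 m and z of lens_c in the frame of seat1 between -0.003 and 0.0015 m and angle between lens_c's own z axis and vertical below 0.08 rad) or (horizontal distance between lens_c and seat2 below 0.004 m and z of lens_c in the frame of seat2 between -0.003 and 0.0015 m and angle between lens_c's own z axis and vertical below 0.08 rad) or (horizontal distance between lens_c and seat3 below 0.004 m and z of lens_c in the frame of seat3 between -0.003 and 0.0015 m and angle between lens_c's own z axis and vertical below 0.08 rad)) and ((horizontal distance between lens_d and seat0 below 0.004 m and z of lens_d in the frame of seat0 between -0.003 and 0.0015 m and angle between lens_d's own z axis and vertical below 0.08 rad) or (horizontal distance between lens_d and seat1 below 0.004 m and z of lens_d in the frame of seat1 between -0.003 and 0.0015 m and angle between lens_d's own z axis and vertical below 0.08 rad) or (horizontal distance between lens_d and seat2 below 0.004 m and z of lens_d in the frame of seat2 between -0.003 and 0.0015 m and angle between lens_d's own z axis and vertical below 0.08 rad) or (horizontal distance between lens_d and seat3 below 0.004 m and z of lens_d in the frame of seat3 between -0.003 and 0.0015 m and angle between lens_d's own z axis and vertical below 0.08 rad))), for 0.2 s.
2. the seating tool stands upright on its pad again (horizontal distance between seater and pad below 0.022 m and angle between seater's own z axis and vertical below 0.08 rad and height (world z) of seater below 0.008 m), for 0.2 s.
At the end, for the whole second after the job is handed in: Each lens home in a seat (4 mm, underside within 1.5 mm of the seat, level to 0.08 rad); tool upright on its pad (22 mm of centre); occluder handle home in the clip (20 mm along, 4 mm across, 3 mm high, in line to 0.08 rad), jaw shut below 0.06 rad; all released and at rest (all of step 1 and all of step 2 and z of occluder_mid in the frame of clip_home between -0.003 and 0.003 m and y of occluder_mid in the frame of clip_home between -0.004 and 0.004 m and x of occluder_mid in the frame of clip_home between -0.02 and 0.02 m and angle between the x axis of occluder and the x axis of clip, either way round below 0.08 rad and value of joint jaw below 0.06 rad and linear speed of each of lens_a, lens_b, lens_c, lens_d, seater, occluder below 0.02 m/s); the robot touches nothing.
It fails at once if a bystander (frame) is moved more than 30 mm or tipped over (distance of frame from where it was at the start of the episode above 0.03 m or angle between frame's own z axis and vertical above 0.5 rad).
It fails at once if a bystander (case) is moved more than 30 mm or tipped over (distance of case from where it was at the start of the episode above 0.03 m or angle between case's own z axis and vertical above 0.5 rad).
It fails at once if a bystander (spray) is moved more than 30 mm or tipped over (distance of spray from where it was at the start of the episode above 0.03 m or angle between spray's own z axis and vertical above 0.5 rad).
It fails at once if the gripper itself, not the tool, pushes a lens into its catches ((horizontal distance between lens_a and seat0 below 0.008 m and z of lens_a in the frame of seat0 below 0.008 m and (contact force between lens_a and the arm above 2.5 N or contact force between lens_a and the fingers above 2.5 N)) or (horizontal distance between lens_a and seat1 below 0.008 m and z of lens_a in the frame of seat1 below 0.008 m and (contact force between lens_a and the arm above 2.5 N or contact force between lens_a and the fingers above 2.5 N)) or (horizontal distance between lens_a and seat2 below 0.008 m and z of lens_a in the frame of seat2 below 0.008 m and (contact force between lens_a and the arm above 2.5 N or contact force between lens_a and the fingers above 2.5 N)) or (horizontal distance between lens_a and seat3 below 0.008 m and z of lens_a in the frame of seat3 below 0.008 m and (contact force between lens_a and the arm above 2.5 N or contact force between lens_a and the fingers above 2.5 N)) or (horizontal distance between lens_b and seat0 below 0.008 m and z of lens_b in the frame of seat0 below 0.008 m and (contact force between lens_b and the arm above 2.5 N or contact force between lens_b and the fingers above 2.5 N)) or (horizontal distance between lens_b and seat1 below 0.008 m and z of lens_b in the frame of seat1 below 0.008 m and (contact force between lens_b and the arm above 2.5 N or contact force between lens_b and the fingers above 2.5 N)) or (horizontal distance between lens_b and seat2 below 0.008 m and z of lens_b in the frame of seat2 below 0.008 m and (contact force between lens_b and the arm above 2.5 N or contact force between lens_b and the fingers above 2.5 N)) or (horizontal distance between lens_b and seat3 below 0.008 m and z of lens_b in the frame of seat3 below 0.008 m and (contact force between lens_b and the arm above 2.5 N or contact force between lens_b and the fingers above 2.5 N)) or (horizontal distance between lens_c and seat0 below 0.008 m and z of lens_c in the frame of seat0 below 0.008 m and (contact force between lens_c and the arm above 2.5 N or contact force between lens_c and the fingers above 2.5 N)) or (horizontal distance between lens_c and seat1 below 0.008 m and z of lens_c in the frame of seat1 below 0.008 m and (contact force between lens_c and the arm above 2.5 N or contact force between lens_c and the fingers above 2.5 N)) or (horizontal distance between lens_c and seat2 below 0.008 m and z of lens_c in the frame of seat2 below 0.008 m and (contact force between lens_c and the arm above 2.5 N or contact force between lens_c and the fingers above 2.5 N)) or (horizontal distance between lens_c and seat3 below 0.008 m and z of lens_c in the frame of seat3 below 0.008 m and (contact force between lens_c and the arm above 2.5 N or contact force between lens_c and the fingers above 2.5 N)) or (horizontal distance between lens_d and seat0 below 0.008 m and z of lens_d in the frame of seat0 below 0.008 m and (contact force between lens_d and the arm above 2.5 N or contact force between lens_d and the fingers above 2.5 N)) or (horizontal distance between lens_d and seat1 below 0.008 m and z of lens_d in the frame of seat1 below 0.008 m and (contact force between lens_d and the arm above 2.5 N or contact force between lens_d and the fingers above 2.5 N)) or (horizontal distance between lens_d and seat2 below 0.008 m and z of lens_d in the frame of seat2 below 0.008 m and (contact force between lens_d and the arm above 2.5 N or contact force between lens_d and the fingers above 2.5 N)) or (horizontal distance between lens_d and seat3 below 0.008 m and z of lens_d in the frame of seat3 below 0.008 m and (contact force between lens_d and the arm above 2.5 N or contact force between lens_d and the fingers above 2.5 N))).
Of lens_a, lens_b, lens_c, lens_d only 3 to 4 are there at a start; the rules pass over those that are not, and their reading is None.
At some moment in a run one of lens_a, lens_b, lens_c, lens_d, occluder may be knocked a few centimetres aside while the robot is not near it.
It also fails if it takes over 208 s, if anything falls off the work surface, if the arm or the gripper's body presses on something with over 40 N, if the wrist force passes 120 N, or if a joint passes its speed limit or range.

## Working session

There is one attempt and no reset: what is moved stays moved. The work goes in short steps, Python scripts to look and compute and a tool call to move; the robot and the scene stay as the last step left them, time stands still between calls to the robot, and variables do not carry over. Pictures are saved under pics/ and viewed, about 12 in all and at most 16, crops included, and the job is handed in when it is done.

Besides the shell and the picture viewer there is one more tool, called after "Call:" by a JSON object that holds its "api" and its "payload". jog_arm: Moves the arm, as the interface text tells. Its arguments: {"type":"object","properties":{"targets":{"type":"array"},"fingers":{"type":"number"}},"required":["targets"]}

```bash
ls; mkdir -p pics; python3 - <<'E'
from plant import manip, cams
import cv2, numpy as np
s=manip.state(); print(s)
for n in ("top","side","wrist"):
    c=cams.get_calibration(n); print(n,np.round(c["camera_matrix"],2).tolist(),np.round(c["cam_to_world"],4).tolist(),[k for k in c])
    im=cams.grab_frame(n); cv2.imwrite(f"pics/{n}0.png",im[:,:,::-1])
E
```

```text
pics
{'time': 0.0, 'joint_pos': array([ 1.11900309e+00,  5.33544795e-02,  1.61428540e+00,  3.92847238e-07,
        1.47600337e+00, -1.18979908e-01]), 'joint_vel': array([ 5.24046109e-04,  3.02667263e-04, -1.45362816e-03,  1.43206039e-04,
        1.20376167e-03,  8.10149930e-05]), 'joint_efforts': array([-1.87463284e-04, -3.93695140e+01, -3.70169020e+01, -1.61901248e-04,
        7.36112619e-03, -6.52082122e-07]), 'tool_pos': array([0.20386891, 0.5900734 , 0.19036972]), 'tool_rot': array([-2.88838305e-04,  1.65639662e-01,  9.86185810e-01, -9.83773209e-04]), 'contact_force': array([-0.25756402,  0.12974227, -0.10349378]), 'ft_torque': array([ 0.01466641,  0.05086984, -0.01347385]), 'gripper_width': 1.006927510448361}
top [[417.54, 0.0, 324.81], [0.0, 417.54, 206.52], [0.0, 0.0, 1.0]] [[-0.0278, 0.9991, -0.0314, 0.5459], [-0.9995, -0.0274, 0.0132, 0.0463], [0.0123, 0.0318, 0.9994, 1.1354], [0.0, 0.0, 0.0, 1.0]] ['camera_matrix', 'cam_to_world']
side [[465.49, 0.0, 316.33], [0.0, 465.49, 203.6], [0.0, 0.0, 1.0]] [[0.716, 0.526, -0.459, 0.0326], [-0.698, 0.5343, -0.4767, -0.5431], [-0.0055, 0.6617, 0.7497, 0.94], [0.0, 0.0, 0.0, 1.0]] ['camera_matrix', 'cam_to_world']
wrist [[309.71, 0.0, 315.76], [0.0, 309.71, 201.65], [0.0, 0.0, 1.0]] [[0.3275, -0.8991, -0.2905, 0.1292], [0.9448, 0.311, 0.1028, 0.6177], [-0.0021, -0.3081, 0.9513, 0.3726], [0.0, 0.0, 0.0, 1.0]] ['camera_matrix', 'cam_to_world']
```

View pics/top0.png

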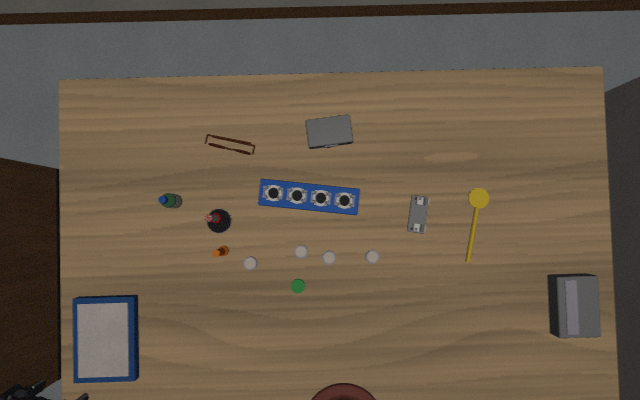

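View pics/side0.png

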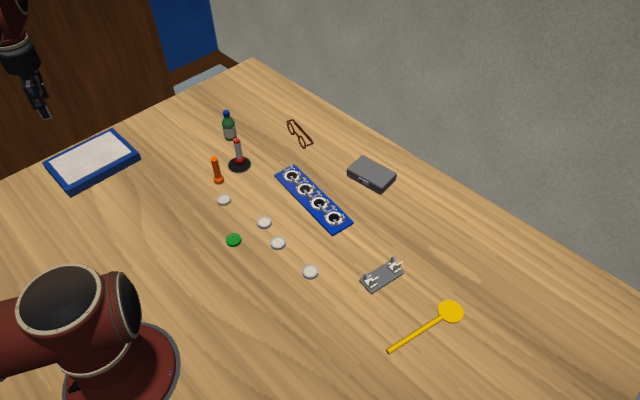

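Top view: four clear lenses at (250,263), (301,252), (329,257), (373,257). The green look-alike is at (298,286) and is not meant. The red-topped seater is on its pad at (218,220), with the orange look-alike at (220,252). Rack is at (309,197), clip at (418,213), and the occluder runs from (468,262) to (479,198).

```bash
cat > h.py <<'E'
import cv2, numpy as np
from scipy.spatial.transform import Rotation as R
from plant import manip, cams
def grab(n,save=None):
    c=cams.get_calibration(n); im=cams.grab_frame(n)
    if save: cv2.imwrite(f"pics/{save}.png",im[:,:,::-1])
    return im,c
def ray(n,c,p):
    K=c["camera_matrix"];T=np.array(c["cam_to_world"])
    a=np.array([(p[0]-K[0][2])/K[0][0],(p[1]-K[1][2])/K[1][1]])
    if n=="wrist":
        r=np.linalg.norm(a); s=np.sin(r)/r if r>1e-9 else 1
        d=np.array([a[0]*s,-a[1]*s,-np.cos(r)])
    else: d=np.array([a[0],-a[1],-1])
    d=T[:3,:3]@d
    return T[:3,3],d/np.linalg.norm(d)
def plane(n,c,p,z):
    o,d=ray(n,c,p); return o+d*(z-o[2])/d[2]
def tri(*rs):
    A=np.zeros((3,3));b=np.zeros(3)
    for o,d in rs:
        P=np.eye(3)-np.outer(d,d);A+=P;b+=P@o
    x=np.linalg.solve(A,b)
    return x,[round(1e3*np.linalg.norm((np.eye(3)-np.outer(d,d))@(x-o)),1) for o,d in rs]
def proj(n,c,X):
    K=c["camera_matrix"];T=np.array(c["cam_to_world"])
    q=T[:3,:3].T@(np.array(X)-T[:3,3]);q=q*[1,-1,-1]
    if n=="wrist":
        r=np.hypot(q[0],q[1]);t=np.arctan2(r,q[2]);a=q[:2]/max(r,1e-9)*t
    else:a=q[:2]/q[2]
    return np.array([K[0][0]*a[0]+K[0][2],K[1][1]*a[1]+K[1][2]])
def blobs(mask,amin=20,amax=1e9):
    n,l,s,ce=cv2.connectedComponentsWithStats(mask.astype(np.uint8))
    return [(np.round(ce[i],1),s[i]) for i in range(1,n) if amin<=s[i][4]<=amax]
def hsv(im): return cv2.cvtColor(im,cv2.COLOR_RGB2HSV)
def yaw(s):
    m=R.from_quat(np.roll(s["tool_rot"],-1)).as_matrix(); return np.degrees(np.arctan2(m[1,1],m[0,1]))
def go(X,yw=None):
    """shift in tool axes (mm) and turn from measured pose to world X, jaw yaw yw deg"""
    s=manip.state(); m=R.from_quat(np.roll(s["tool_rot"],-1)).as_matrix()
    d=m.T@(np.array(X)-s["tool_pos"])*1e3
    t=None if yw is None else round((yaw(s)-yw+90)%180-90,1)
    return np.round(d,1).tolist(),t
E
python3 - <<'E'
from h import *
for n in ("top","side"):
    im=cv2.imread(f"pics/{n}0.png")[:,:,::-1].copy(); c=cams.get_calibration(n); H=hsv(im)
    h,s,v=[H[...,i].astype(int) for i in range(3)]
    for nm,m in dict(white=(s<40)&(v>130),blue=(h>105)&(h<125)&(s>150),yel=(h>20)&(h<30)&(s>220)&(v>120),red=((h<6)|(h>174))&(s>120)&(v>80),pad=(v<40)).items():
        print(n,nm,[(b[0].tolist(),b[1].tolist(),np.round(plane(n,c,b[0],.009)[:2],3).tolist()) for b in blobs(m,12) if b[1][4]<6000 and 80<b[0][1]<370])
E
```

```text
top white [([271.2, 192.4], [265, 185, 14, 16, 65], [0.623, 0.175]), ([294.3, 190.5], [289, 188, 14, 9, 35], [0.627, 0.113]), ([279.9, 193.0], [279, 190, 3, 6, 14], [0.621, 0.152]), ([320.8, 191.2], [315, 190, 12, 4, 26], [0.623, 0.041]), ([347.4, 196.6], [341, 193, 12, 11, 35], [0.607, -0.03]), ([303.2, 195.8], [302, 194, 4, 5, 13], [0.612, 0.089]), ([313.6, 196.6], [312, 194, 4, 6, 13], [0.609, 0.061]), ([327.0, 198.0], [326, 196, 3, 5, 15], [0.604, 0.025]), ([337.3, 199.0], [336, 197, 4, 5, 14], [0.601, -0.003]), ([295.3, 201.3], [290, 199, 12, 5, 27], [0.598, 0.111]), ([420.0, 201.5], [417, 198, 6, 7, 31], [0.588, -0.227]), ([319.5, 203.9], [314, 202, 12, 4, 27], [0.589, 0.046]), ([344.1, 206.1], [338, 204, 12, 5, 28], [0.581, -0.021]), ([416.7, 226.3], [414, 224, 6, 8, 30], [0.521, -0.215]), ([300.2, 251.2], [295, 246, 12, 11, 87], [0.463, 0.101]), ([372.3, 256.4], [367, 251, 11, 12, 93], [0.444, -0.093]), ([328.4, 256.9], [323, 252, 12, 12, 83], [0.446, 0.026]), ([249.3, 263.0], [244, 258, 11, 11, 94], [0.435, 0.238]), ([102.5, 338.7], [78, 303, 50, 75, 3256], [0.247, 0.631])]

[... 4526 characters left out ...]
.6, 316.1], [98, 297, 13, 31, 190], [0.039, 0.139]), ([11.0, 332.4], [0, 309, 33, 42, 788], [-0.124, 0.245]), ([65.0, 329.7], [37, 314, 54, 24, 76], [-0.038, 0.17]), ([158.9, 363.2], [138, 325, 36, 75, 1236], [0.067, -0.037])]
side pad [([238.8, 165.4], [229, 158, 21, 14, 193], [0.546, 0.311]), ([376.3, 187.7], [369, 184, 15, 8, 16], [0.761, -0.025]), ([318.4, 202.0], [314, 200, 10, 6, 37], [0.61, 0.049]), ([333.2, 216.7], [329, 214, 10, 7, 45], [0.602, -0.015]), ([130.2, 305.0], [120, 277, 21, 58, 778], [0.093, 0.125]), ([56.2, 314.6], [21, 290, 74, 40, 962], [-0.036, 0.218]), ([121.5, 353.6], [76, 302, 80, 85, 2202], [0.023, 0.035]), ([31.3, 367.1], [0, 357, 67, 23, 347], [-0.124, 0.138])]
```

```bash
python3 - <<'E'
from h import *
print(go([.4365,.236,.15],-7.1),yaw(manip.state()))
E
```

```text
([-335.5, -258.7, 41.0], np.float64(78.0)) 70.93351315484477
```

Call:
{"api": "jog_arm", "payload": {"targets": [[-0.034,-0.026,0.004,7],[-0.068,-0.052,0.008,14],[-0.102,-0.078,0.012,21],[-0.136,-0.104,0.016,28],[-0.17,-0.13,0.02,35]], "fingers": 1}}

```text
time: 0.57
tool_pos: [0.3191, 0.416, 0.1716]
tool_rot: [-0.0, 0.457, 0.89, -0.0]
contact_force: [0.5, -0.0, 0.8]
gripper_width: 0.999
```

Call:
{"api": "jog_arm", "payload": {"targets": [[-0.04,-0.002,0.004,7],[-0.08,-0.004,0.008,14],[-0.12,-0.006,0.012,21],[-0.16,-0.008,0.016,28],[-0.2,-0.009,0.02,35]]}}

```text
time: 0.98
tool_pos: [0.4292, 0.2487, 0.1519]
tool_rot: [0.0, 0.703, 0.711, 0.0]
contact_force: [1.3, 1.0, 0.1]
gripper_width: 0.994
```

```bash
python3 - <<'E'
from h import *
print(go([.4365,.236,.15],-7.1),manip.state()['tool_pos'],yaw(manip.state()))
E
```

```text
([-12.8, 7.1, 1.9], np.float64(7.7)) [0.42923278 0.24869518 0.15192149] 0.5941128586887865
```

Call:
{"api": "jog_arm", "payload": {"targets": [[-0.006,0.004,0.001,4],[-0.013,0.007,0.002,7.7],[-0.013,0.007,0.002,7.7]]}}

```text
time: 1.23
tool_pos: [0.4364, 0.236, 0.1496]
tool_rot: [-0.0, 0.749, 0.663, -0.001]
contact_force: [-0.1, 0.4, -0.8]
gripper_width: 1.005
```

```bash
python3 - <<'E'
from h import *
im,c=grab("wrist","w1"); s=manip.state(); print(s['tool_pos'],yaw(s))
print(proj("wrist",c,[.4358,.237,.009]),proj("wrist",c,s['tool_pos']))
H=hsv(im).astype(int); m=(H[...,1]<40)&(H[...,2]>130)
print([(b[0].tolist(),b[1].tolist(),np.round(plane("wrist",c,b[0],.009)[:2],4)) for b in blobs(m,100)])
E
```

```text
[0.43601625 0.23697245 0.14977844] -6.791593007739139
[315.62059196 179.28234223] [315.56473499 232.29312226]
[([313.9, 176.3], [296, 159, 36, 35, 976], array([0.4344, 0.2405])), ([474.9, 215.9], [459, 197, 37, 45, 626], array([0.6239, 0.17  ])), ([464.7, 269.6], [450, 246, 35, 58, 677], array([0.6155, 0.0949])), ([349.5, 282.2], [335, 270, 30, 26, 606], array([0.4613, 0.1032])), ([339.7, 328.6], [326, 319, 28, 20, 443], array([0.4429, 0.0283]))]
```

View pics/w1.png

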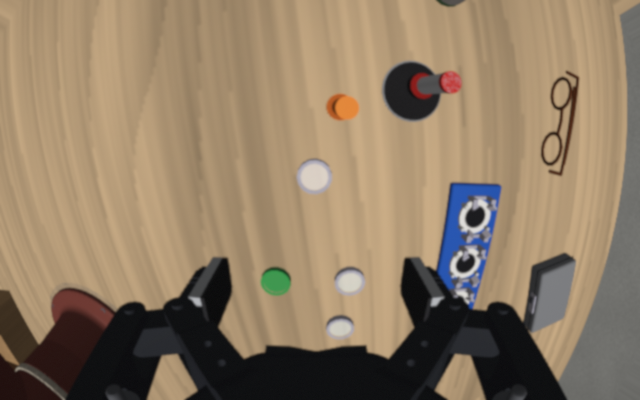

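Wrist view: lens 1 at (314,176), orange look-alike at (343,106), seater on its pad at (412,92), rack on the right. The fingers are clear of everything. Going down for lens 1.

```bash
python3 - <<'E'
from h import *
print(go([.435,.2385,.004],-7.1))
E
```

```text
([1.4, -1.1, 145.8], np.float64(0.3))
```

Call:
{"api": "jog_arm", "payload": {"targets": [[0.001,-0.001,0.035],[0.001,-0.001,0.07],[0.001,-0.001,0.105],[0.001,-0.001,0.135],[0.001,-0.001,0.146]]}}

```text
$.targets[0]: bad value
```

Rows need all four numbers.

Call:
{"api": "jog_arm", "payload": {"targets": [[0.001,-0.001,0.035,0],[0.001,-0.001,0.07,0],[0.001,-0.001,0.105,0],[0.001,-0.001,0.135,0],[0.001,-0.001,0.146,0]]}}

```text
time: 1.7
tool_pos: [0.4308, 0.2382, -0.0007]
tool_rot: [-0.002, 0.747, 0.665, -0.004]
contact_force: [-0.9, 1.0, -1.7]
gripper_width: 1.004
```

Call:
{"api": "jog_arm", "payload": {"targets": [[0,0,0,0],[0,0,0,0],[0,0,0,0],[0,0,0,0],[0,0,0,0]], "fingers": 0}}

```text
time: 2.12
tool_pos: [0.4369, 0.2395, 0.0065]
tool_rot: [0.001, 0.748, 0.664, 0.002]
contact_force: [0.2, 0.8, 0.3]
gripper_width: 0.3
```

Call:
{"api": "jog_arm", "payload": {"targets": [[0,0,0,0],[0,0,0,0],[0,0,0,0]]}}

```text
time: 2.37
tool_pos: [0.4354, 0.2389, 0.0047]
tool_rot: [0.0, 0.748, 0.664, 0.0]
contact_force: [-0.5, -0.7, 0.7]
gripper_width: -0.004
```

```bash
python3 - <<'E'
from h import *
im,c=grab("wrist"); s=manip.state(); print(s['tool_pos'],yaw(s),s['gripper_width'])
p=proj("wrist",c,s['tool_pos']); print(p)
x,y=p.astype(int); cv2.imwrite("pics/w2.png",cv2.resize(im[y-130:y+70,x-130:x+130,::-1],None,fx=3,fy=3))
E
```

```text
[0.43531091 0.23878919 0.00448332] -6.771376561713336 0.0020056602421355363
[316.10321396 233.41224819]
```

View pics/w2.png

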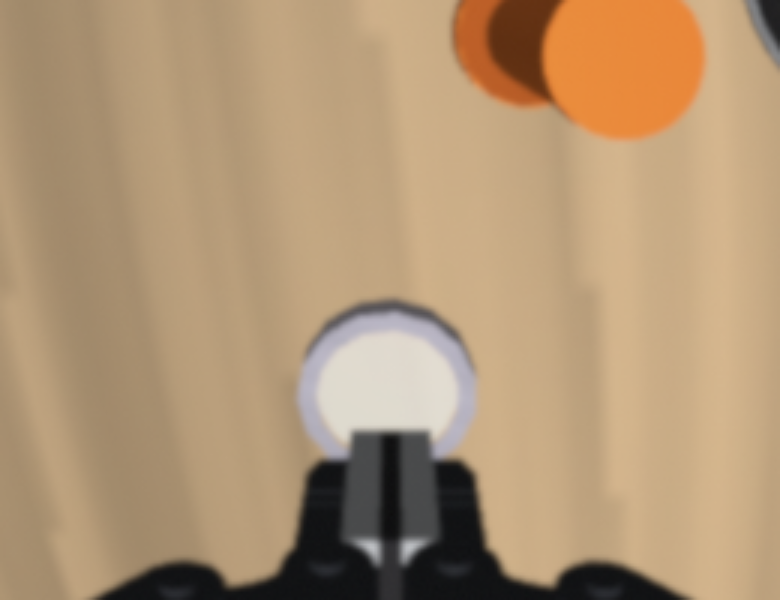

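The fingers shut on nothing: the lens is at crop (388,385) with the tips over its rear edge. I'll check where the tips really are from the side and top cameras.

```bash
python3 - <<'E'
from h import *
im=cv2.imread("pics/w2.png"); c=cams.get_calibration("wrist"); print(manip.state()['contact_force'])
g=[186+388/3,103+388/3]; print(plane("wrist",c,g,.009))
o=[]
for n in ("side","top"):
    im,c=grab(n); p=proj(n,c,manip.state()['tool_pos']); x,y=p.astype(int); print(n,p)
    q=cv2.resize(im[y-35:y+35,x-35:x+35,::-1],(400,400),interpolation=cv2.INTER_CUBIC)
    cv2.drawMarker(q,(int(400/70*(p[0]-x+35)),int(400/70*(p[1]-y+35))),(255,0,255),0,12); o.append(q)
cv2.imwrite("pics/s2.png",np.hstack(o))
E
```

```text
[ 0.05793119 -0.73408689  0.76337551]
[0.43501677 0.24159535 0.009     ]
side [223.0309099  199.76348894]
top [249.34713073 262.93653612]
```

View pics/s2.png

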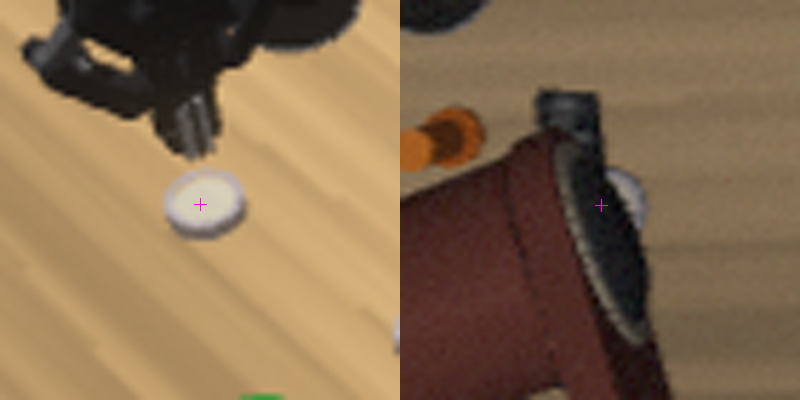

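```bash
python3 - <<'E'
from h import *
c=cams.get_calibration("wrist");d=cams.get_calibration("side");s=manip.state();t=s['tool_pos']
a=[223.03-2/5.71,199.76-47/5.71]
print(tri(ray("wrist",c,[316,247]),ray("side",d,a)))
o,r=ray("side",d,a)
for h in(0,.01,.02,.03,.04): print(h,(o+r*(h-o[2])/r[2]-t)*1e3, proj("wrist",c,t+[0,.011,h]),proj("wrist",c,t+[0,.0,h]),proj("side",d,t+[0,-.011,h]))
T=np.array(c["cam_to_world"]);m=R.from_quat(np.roll(s["tool_rot"],-1)).as_matrix();print(m.T@(T[:3,3]-t), m.T@T[:3,:3])
E
```

```text
(array([0.43795991, 0.24135053, 0.03143674]), [np.float64(2.8), np.float64(2.8)])
0 [19.70628957 29.05475006 -4.2251062 ] [314.22097749 217.57618184] [316.28636661 233.44223946] [225.47471146 201.98352983]
0.01 [15.2148254  20.42827254  5.7748938 ] [314.13438851 223.53585099] [316.30333998 240.03663023] [224.90750672 199.50227473]
0.02 [10.72336122 11.80179502 15.7748938 ] [314.0390821  230.12137125] [316.32185498 247.29046566] [224.33343613 196.99098474]
0.03 [ 6.23189705  3.1753175  25.7748938 ] [313.93377638 237.42977798] [316.34210527 255.29857726] [223.75237427 194.44911121]
0.04 [ 1.74043288 -5.45116003 35.7748938 ] [313.8169538  245.57735158] [316.36431132 264.17248456] [223.16419264 191.87609201]
[ 0.08063342 -0.00018302 -0.1821637 ] [[-8.70899916e-04  9.51080626e-01  3.08941554e-01]
 [ 9.99999512e-01  6.83917623e-04  7.13528777e-04]
 [ 4.67332823e-04  3.08942024e-01 -9.51080757e-01]]
```

Both views put the shut tips roughly 30–40 mm above the reported TCP. The lens scale agrees with the camera height, so the finger offset differs from the text. I'll feel for the lens top gently to get the true offset.

Call:
{"api": "jog_arm", "payload": {"targets": [[0,0,0.005,0],[0,0,0.01,0],[0,0,0.013,0],[0,0,0.015,0],[0,0,0.015,0]]}}

```text
time: 2.93
tool_pos: [0.4344, 0.2385, -0.0118]
tool_rot: [-0.0, 0.748, 0.664, -0.001]
contact_force: [0.8, 0.6, 0.5]
gripper_width: -0.0
```

Call:
{"api": "jog_arm", "payload": {"targets": [[0,0,0.001,0],[0,0,0.002,0],[0,0,0.003,0],[0,0,0.004,0],[0,0,0.004,0]]}}

```text
time: 3.35
tool_pos: [0.4351, 0.2387, -0.0149]
tool_rot: [-0.0, 0.748, 0.664, -0.0]
contact_force: [0.3, -0.8, 0.1]
gripper_width: -0.0
```

Call:
{"api": "jog_arm", "payload": {"targets": [[0,0,0.001,0],[0,0,0.002,0],[0,0,0.003,0],[0,0,0.004,0],[0,0,0.004,0]]}}

```text
time: 3.77
tool_pos: [0.4349, 0.2387, -0.0191]
tool_rot: [-0.0, 0.748, 0.664, -0.0]
contact_force: [0.0, 0.3, -0.6]
gripper_width: -0.0
```

```bash
python3 - <<'E'
from h import *
t=manip.state()['tool_pos'];o=[];print(t,manip.state()['contact_force'])
for n in ("side","wrist"):
    im,c=grab(n); p=proj(n,c,t); x,y=p.astype(int); k=30 if n=="side" else 70
    q=cv2.resize(im[y-k:y+k,x-k:x+k,::-1],(400,400),interpolation=cv2.INTER_CUBIC);o.append(q);print(n,x,y)
cv2.imwrite("pics/s3.png",np.hstack(o))
E
```

```text
[ 0.43490441  0.23870438 -0.01907724] [ 0.03489339  0.31539356 -0.62595868]
side 224 205
wrist 316 233
```

View pics/s3.png

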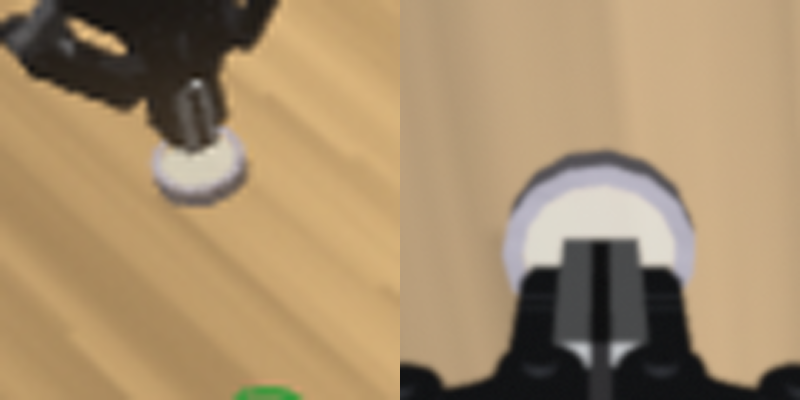

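The tips are now just above the lens top (side crop (195,148), lens (198,160)) and still free. Keep feeling down.

Call:
{"api": "jog_arm", "payload": {"targets": [[0,0,0.001,0],[0,0,0.002,0],[0,0,0.003,0],[0,0,0.003,0]]}}

```text
time: 4.2
tool_pos: [0.435, 0.2387, -0.022]
tool_rot: [-0.0, 0.748, 0.664, -0.0]
contact_force: [0.7, -0.8, 0.1]
gripper_width: -0.0
```

Call:
{"api": "jog_arm", "payload": {"targets": [[0,0,0.001,0],[0,0,0.002,0],[0,0,0.002,0]]}}

```text
time: 4.45
tool_pos: [0.435, 0.2387, -0.024]
tool_rot: [-0.0, 0.748, 0.664, -0.0]
contact_force: [-0.5, -0.6, -0.7]
gripper_width: -0.003
```

Call:
{"api": "jog_arm", "payload": {"targets": [[0,0,0.001,0],[0,0,0.002,0],[0,0,0.002,0]]}}

```text
time: 4.7
tool_pos: [0.435, 0.2387, -0.026]
tool_rot: [-0.0, 0.748, 0.664, -0.0]
contact_force: [-0.3, -0.7, -0.0]
gripper_width: 0.005
```

Call:
{"api": "jog_arm", "payload": {"targets": [[0,0,0.001,0],[0,0,0.002,0],[0,0,0.002,0]]}}

```text
time: 4.95
tool_pos: [0.435, 0.2387, -0.028]
tool_rot: [-0.0, 0.748, 0.664, -0.0]
contact_force: [-0.9, 0.5, 0.4]
gripper_width: -0.004
```

Call:
{"api": "jog_arm", "payload": {"targets": [[0,0,0.001,0],[0,0,0.0015,0],[0,0,0.0015,0]]}}

```text
time: 5.2
tool_pos: [0.435, 0.2387, -0.0294]
tool_rot: [-0.0, 0.748, 0.664, -0.0]
contact_force: [0.0, -0.9, 0.6]
gripper_width: -0.001
```

Call:
{"api": "jog_arm", "payload": {"targets": [[0,0,0.001,0],[0,0,0.0015,0],[0,0,0.0015,0]]}}

```text
time: 5.45
tool_pos: [0.4352, 0.2388, -0.0307]
tool_rot: [0.0, 0.748, 0.664, 0.0]
contact_force: [0.1, -0.4, 1.8]
gripper_width: 0.001
```

Call:
{"api": "jog_arm", "payload": {"targets": [[0,0,0.001,0],[0,0,0.0015,0],[0,0,0.0015,0]]}}

```text
time: 5.7
tool_pos: [0.4353, 0.2388, -0.0307]
tool_rot: [-0.0, 0.748, 0.664, -0.001]
contact_force: [-5.1, -2.8, 12.6]
gripper_width: -0.001
```

```bash
python3 - <<'E'
from h import *
t=manip.state()['tool_pos'];print(t,manip.state()['contact_force'])
im,c=grab("wrist","w4"); g=cv2.cvtColor(im,cv2.COLOR_RGB2GRAY)
print(g[225:275,311].tolist()); print(g[225:275,306].tolist())
im,d=grab("side","sd4"); print(proj("side",d,t))
E
```

```text
[ 0.43529359  0.23880497 -0.03070141] [-5.11393724 -2.82958938 12.55820444]
[91, 82, 81, 83, 100, 132, 161, 178, 183, 184, 184, 186, 196, 208, 215, 217, 217, 217, 217, 215, 198, 155, 104, 78, 71, 70, 70, 70, 70, 70, 70, 70, 71, 70, 69, 70, 69, 69, 70, 70, 70, 69, 69, 70, 70, 70, 68, 66, 64, 63]
[104, 87, 81, 82, 92, 118, 152, 174, 182, 182, 182, 183, 188, 200, 211, 215, 216, 217, 217, 215, 198, 155, 107, 81, 75, 74, 74, 74, 74, 74, 74, 74, 74, 74, 74, 74, 74, 74, 74, 74, 74, 74, 74, 75, 75, 74, 74, 74, 74, 74]
[225.01798814 208.21575951]
```

Contact with the lens top (9 mm) came at TCP z = −30.7 mm, so the true tips are 39.7 mm short of the reported TCP. I'll use that offset from now on.

```bash
python3 - <<'E'
from h import *
c=cams.get_calibration("wrist")
print(plane("wrist",c,[316,246],.009))
im=cv2.imread("pics/w4.png")[:,:,::-1].copy(); H=hsv(im).astype(int)
m=(H[...,1]<45)&(H[...,2]>110); m[:, :280]=0;m[:,350:]=0
b=[b for b in blobs(m,300) if 180<b[0][1]<260]; print(b)
ys,xs=np.nonzero(m[200:246]);
for r in(225,230,235,240,245):
    x=np.nonzero(m[r,280:350])[0]; print(r,x.min()+280,x.max()+280, plane("wrist",c,[(x.min()+x.max())/2+280,r],.009))
e=np.nonzero(m[200:260,316])[0].min()+200; print(e, plane("wrist",c,[316,e],.009))
E
```

```text
[0.43636542 0.24931627 0.009     ]
[(array([313.5, 246.5]), array([ 280,  229,   70,   48, 1497], dtype=int32))]
225 305 306 [0.43255983 0.26147444 0.009     ]
230 295 323 [0.43394564 0.2585873  0.009     ]
235 294 336 [0.4365966  0.25551219 0.009     ]
240 287 344 [0.43651554 0.25271878 0.009     ]
245 283 346 [0.4356731  0.24997282 0.009     ]
229 [0.43748492 0.25871729 0.009     ]
```

Call:
{"api": "jog_arm", "payload": {"targets": [[0,0,-0.01,0],[0.001,0,-0.025,0],[0.0015,0,-0.025,0],[0.0015,0,-0.025,0],[0.0015,0,-0.025,0]], "fingers": 1}}

```text
time: 6.22
tool_pos: [0.4351, 0.2402, -0.0076]
tool_rot: [-0.0, 0.748, 0.664, -0.0]
contact_force: [-0.7, 0.5, 0.2]
gripper_width: 0.712
```

Call:
{"api": "jog_arm", "payload": {"targets": [[0,0,0,0],[0,0,0,0],[0,0,0.012,0],[0,0,0.024,0],[0,0,0.0295,0]]}}

```text
time: 6.63
tool_pos: [0.4334, 0.2395, -0.0396]
tool_rot: [-0.001, 0.748, 0.664, -0.002]
contact_force: [-0.3, -0.8, -0.4]
gripper_width: 1.002
```

Call:
{"api": "jog_arm", "payload": {"targets": [[0,0,0,0],[0,0,0,0],[0,0,0,0],[0,0,0,0],[0,0,0,0]], "fingers": 0}}

```text
time: 7.05
tool_pos: [0.4363, 0.2406, -0.0357]
tool_rot: [0.0, 0.748, 0.664, 0.001]
contact_force: [0.4, -0.4, 0.2]
gripper_width: 0.4
```

Call:
{"api": "jog_arm", "payload": {"targets": [[0,0,0,0],[0,0,0,0],[0,0,0,0]]}}

```text
time: 7.3
tool_pos: [0.4363, 0.2406, -0.0358]
tool_rot: [0.0, 0.748, 0.664, 0.001]
contact_force: [-0.4, -0.4, 5.3]
gripper_width: 0.396
```

Call:
{"api": "jog_arm", "payload": {"targets": [[0,0,-0.02,0],[0,0,-0.055,0],[0,0,-0.09,0],[0,0,-0.12,0],[0,0,-0.12,0]]}}

```text
time: 7.72
tool_pos: [0.4397, 0.242, 0.0904]
tool_rot: [0.002, 0.748, 0.664, 0.006]
contact_force: [1.4, 0.7, 0.3]
gripper_width: 0.402
```

```bash
python3 - <<'E'
from h import *
print(manip.state()['gripper_width'],go([.602,-.02,.09],-7.1))
E
```

```text
0.401687914747332 ([-241.0, 192.0, 1.1], np.float64(0.3))
```

Call:
{"api": "jog_arm", "payload": {"targets": [[-0.03,0.024,0,0],[-0.06,0.048,0,0],[-0.09,0.072,0,0],[-0.12,0.096,0,0],[-0.15,0.12,0,0]]}}

```text
time: 8.13
tool_pos: [0.5368, 0.0756, 0.0822]
tool_rot: [-0.0, 0.748, 0.664, -0.0]
contact_force: [0.2, 0.0, -0.2]
gripper_width: 0.4
```

Call:
{"api": "jog_arm", "payload": {"targets": [[-0.03,0.024,0,0],[-0.06,0.048,0,0],[-0.085,0.068,0,0],[-0.091,0.072,0,0],[-0.091,0.072,0,0]]}}

```text
time: 8.55
tool_pos: [0.5977, -0.0235, 0.0822]
tool_rot: [-0.001, 0.749, 0.663, -0.0]
contact_force: [0.2, 0.3, -0.7]
gripper_width: 0.399
```

Call:
{"api": "jog_arm", "payload": {"targets": [[0,0,0,0],[0,0,0,0],[0,0,0,0]]}}

```text
time: 8.8
tool_pos: [0.5967, -0.0202, 0.0828]
tool_rot: [-0.0, 0.747, 0.665, -0.0]
contact_force: [0.6, 0.1, -0.4]
gripper_width: 0.396
```

```bash
python3 - <<'E'
from h import *
im,c=grab("wrist","w5"); s=manip.state(); print(s['tool_pos'],yaw(s),s['gripper_width'])
H=hsv(im).astype(int); m=(H[...,2]<50); 
print([(b[0].tolist(),b[1].tolist(),np.round(plane("wrist",c,b[0],.014)[:2],4)) for b in blobs(m,100) if b[1][4]<1500])
for y,x in((.17,.622),(.106,.614),(.042,.606),(-.022,.598)): print(proj("wrist",c,[x,y,.014]))
E
```

```text
[ 0.59685902 -0.02026226  0.08298012] -6.665278541126121 0.3975333979782939
[([317.8, 45.2], [302, 31, 32, 30, 749], array([0.6129, 0.108 ])), ([472.4, 105.1], [466, 82, 14, 47, 366], array([0.7414, 0.0506])), ([316.4, 123.1], [301, 108, 32, 31, 751], array([0.6044, 0.0448])), ([480.8, 187.9], [476, 169, 10, 41, 272], array([ 0.7498, -0.0255])), ([315.2, 198.8], [301, 185, 29, 28, 648], array([ 0.5959, -0.0184])), ([21.9, 381.8], [3, 367, 35, 33, 211], array([-0.1507, -0.3869]))]
[319.912481   -24.80580013]
[319.43602846  47.37609844]
[318.80733244 126.28434921]
[318.10061239 202.51117291]
```

View pics/w5.png

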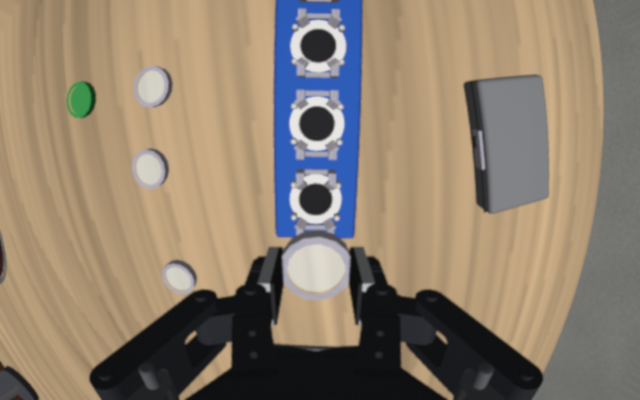

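Wrist view: seat 0 at (315,199), seat 1 at (316,123), seat 2 at (318,45). Lens 1 is held level at (316,266); the other lenses are at (152,87), (150,168), (179,277).

```bash
cat >> h.py <<'E'
def held(im,c,lz):
    "centre of the held lens' glass, at height lz"
    H=hsv(im).astype(int); m=((H[...,1]<45)&(H[...,2]>195)); m[:235]=0;m[300:]=0;m[:,:270]=0;m[:,362:]=0
    b=max(blobs(m,50),key=lambda b:b[1][4]); x,y,w,h,_=b[1]
    p=np.array([x+w/2-.5,y+h/2-.5]); return p,b,plane("wrist",c,p,lz)
E
python3 - <<'E'
from h import *
im=cv2.imread("pics/w5.png")[:,:,::-1].copy(); c=cams.get_calibration("wrist"); s=manip.state(); t=s['tool_pos']
p,b,X=held(im,c,t[2]+.0358+.009); print(p,b,X-t)
g=cv2.cvtColor(im,cv2.COLOR_RGB2GRAY); print(g[225:305,316].tolist())
e1=plane("wrist",c,[316,233.5],t[2]+.0448);print(e1)
print(go([.5959,-.0184,t[2]],-7.6))
E
```

```text
[315.5 267.5] (array([315.7, 267.7]), array([ 287,  244,   58,   48, 2130], dtype=int32)) [-0.00036046  0.00079384  0.0448    ]
[148, 164, 170, 162, 141, 111, 87, 79, 78, 79, 86, 107, 140, 166, 175, 178, 178, 180, 184, 197, 212, 217, 218, 218, 219, 218, 218, 218, 218, 218, 218, 218, 218, 218, 218, 218, 217, 217, 217, 216, 217, 217, 216, 216, 216, 215, 215, 216, 215, 215, 215, 214, 214, 214, 214, 214, 213, 213, 212, 212, 212, 212, 211, 210, 210, 207, 195, 178, 170, 169, 169, 169, 170, 171, 171, 169, 166, 166, 165, 165]
[ 5.98971724e-01 -5.94075114e-04  1.27780117e-01]
([1.7, -1.2, 0.0], np.float64(0.9))
```

Call:
{"api": "jog_arm", "payload": {"targets": [[0.001,-0.0008,0.03,0.9],[0.001,-0.0008,0.055,0.9],[0.001,-0.0008,0.075,0.9],[0.001,-0.0008,0.08,0.9],[0.001,-0.0008,0.08,0.9]]}}

```text
time: 9.27
tool_pos: [0.5948, -0.0195, 0.0012]
tool_rot: [-0.002, 0.752, 0.659, -0.001]
contact_force: [-0.9, -0.2, 0.6]
gripper_width: 0.399
```

Call:
{"api": "jog_arm", "payload": {"targets": [[0,0,0,0],[0,0,0,0],[0,0,0.004,0],[0,0,0.009,0],[0,0,0.009,0]]}}

```text
time: 9.68
tool_pos: [0.5992, -0.0206, -0.0035]
tool_rot: [0.002, 0.753, 0.658, 0.002]
contact_force: [-0.8, 1.7, 7.9]
gripper_width: 0.399
```

```bash
python3 - <<'E'
from h import *
s=manip.state(); t=s['tool_pos']; print(t,yaw(s),s['contact_force'],go([.5962,-.0192,-.007],-7.6))
im,c=grab("wrist"); print(held(im,c,t[2]+.0448)[2]-t)
E
```

```text
[ 0.59922342 -0.02055963 -0.00348483] -7.673881542948731 [-0.7966724   1.73292066  7.90801358] ([0.9, -3.2, 3.5], np.float64(-0.1))
[-0.00050054 -0.00039904  0.0448    ]
```

Call:
{"api": "jog_arm", "payload": {"targets": [[0,0,-0.004,0],[0,0,-0.004,0],[0,0,-0.004,0],[0,0,-0.004,0]]}}

```text
time: 10.07
tool_pos: [0.5965, -0.0206, -0.0022]
tool_rot: [-0.0, 0.753, 0.658, -0.0]
contact_force: [-0.5, 0.7, -0.4]
gripper_width: 0.401
```

```bash
python3 - <<'E'
from h import *
s=manip.state(); t=s['tool_pos']; print(t,s['contact_force'],go([.5962,-.0192,-.003],-7.6))
im,c=grab("wrist","w6"); print(held(im,c,t[2]+.0448)[2]-t)
cv2.imwrite("pics/w6c.png",cv2.resize(im[160:320,220:420,::-1],(750,600)))
E
```

```text
[ 0.59652312 -0.02057342 -0.00217012] [-0.46129245  0.71022595 -0.44015321] ([1.3, -0.5, 0.8], np.float64(-0.1))
[-0.00022759 -0.00011061  0.0448    ]
```

View pics/w6c.png

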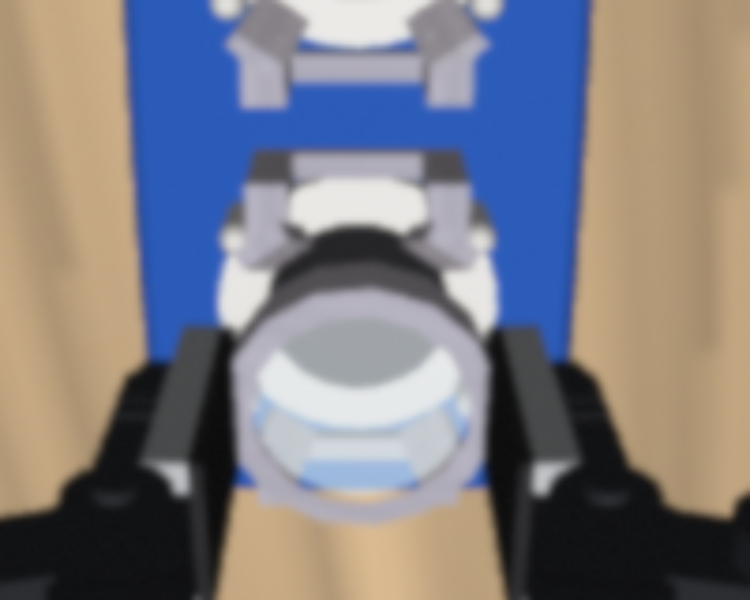

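The lens is held level just above seat 0. It is about 1.5 mm too far toward −y, touching that funnel side early. I'll correct that and lower it.

Call:
{"api": "jog_arm", "payload": {"targets": [[0.0015,-0.0005,0,0],[0.0015,-0.0005,0,0],[0.0015,-0.0005,0.002,0],[0.0015,-0.0005,0.004,0],[0.0015,-0.0005,0.004,0]]}}

```text
time: 10.53
tool_pos: [0.5965, -0.0185, -0.0061]
tool_rot: [-0.001, 0.753, 0.658, 0.0]
contact_force: [0.6, 2.4, -0.6]
gripper_width: 0.399
```

Call:
{"api": "jog_arm", "payload": {"targets": [[0,0,0,0],[0,0,0,0],[0,0,0,0]]}}

```text
time: 10.78
tool_pos: [0.5965, -0.0187, -0.0059]
tool_rot: [-0.0, 0.753, 0.658, 0.0]
contact_force: [-0.9, 2.9, 0.6]
gripper_width: 0.399
```

Call:
{"api": "jog_arm", "payload": {"targets": [[0.001,0,0,0],[0.001,0,0.001,0],[0.001,0,0.001,0],[0.001,0,0.001,0]]}}

```text
time: 11.12
tool_pos: [0.5968, -0.0182, -0.0066]
tool_rot: [0.0, 0.753, 0.658, -0.0]
contact_force: [-0.7, 1.3, 1.2]
gripper_width: 0.399
```

Call:
{"api": "jog_arm", "payload": {"targets": [[0,0,0,0],[0,0,0,0],[0,0,0,0],[0,0,0,0]], "fingers": 0.7}}

```text
time: 11.45
tool_pos: [0.5968, -0.0182, -0.0069]
tool_rot: [0.0, 0.753, 0.658, -0.0]
contact_force: [0.6, 0.8, -0.5]
gripper_width: 0.7
```

Call:
{"api": "jog_arm", "payload": {"targets": [[0,0,-0.02,0],[0,0,-0.05,0],[0,0,-0.085,0],[0,0,-0.095,0],[0,0,-0.095,0]], "fingers": 1}}

```text
time: 11.87
tool_pos: [0.6001, -0.0186, 0.0931]
tool_rot: [0.003, 0.753, 0.658, 0.003]
contact_force: [0.3, -0.1, 0.3]
gripper_width: 1.005
```

```bash
python3 - <<'E'
from h import *
s=manip.state(); t=s['tool_pos']; print(t,s['contact_force'])
im,c=grab("wrist","w7"); p=proj("wrist",c,[.596,-.018,.037]); print(p)
H=hsv(im).astype(int); m=(H[...,1]<40)&(H[...,2]>130)
print([(b[0].tolist(),b[1].tolist(),np.round(plane("wrist",c,b[0],.009)[:2],4)) for b in blobs(m,100) if b[0][0]<280])
a=im[100:320,220:420,::-1]
im,c=grab("side"); x,y=proj("side",c,[.597,-.018,.03]).astype(int); b=im[y-30:y+30,x-30:x+30,::-1]
cv2.imwrite("pics/w7c.png",np.hstack([cv2.resize(a,(400,440)),cv2.resize(b,(400,440))]))
E
```

```text
[ 0.6000644  -0.01860509  0.09305491] [ 0.29898657 -0.1358043   0.29021024]
[310.58880763 205.36177868]
[([149.9, 91.9], [133, 72, 34, 40, 1057], array([0.4622, 0.1021])), ([148.9, 172.0], [133, 153, 33, 38, 952], array([0.4437, 0.0275])), ([177.4, 275.8], [164, 263, 29, 30, 579], array([ 0.4406, -0.0873]))]
```

View pics/w7c.png

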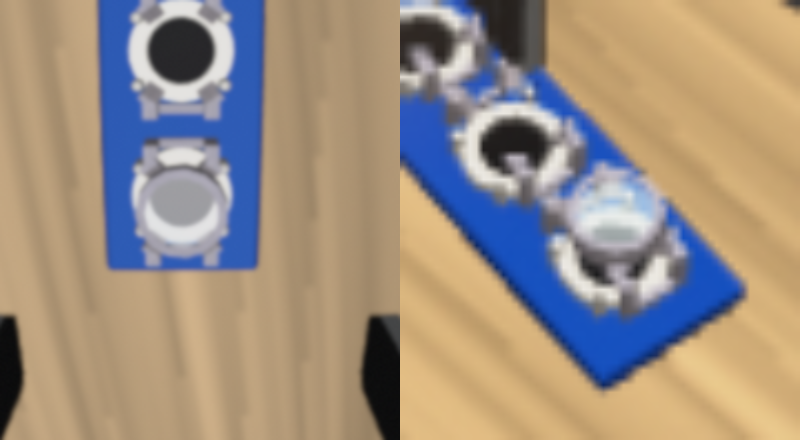

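Lens 1 rests level in the noses of seat 0. Next is the lens farthest to −y.

```bash
cat >> h.py <<'E'
def lens(im,c,X):
    "lens on shelf nearest X"
    H=hsv(im).astype(int); m=(H[...,1]<40)&(H[...,2]>130)
    r=[]
    for b in blobs(m,200):
        x,y,w,h,a=b[1]
        P=plane("wrist",c,[x+w/2-.5,y+h/2-.5],.0085)
        r.append((np.linalg.norm(P[:2]-X[:2]),P,b[1]))
    return min(r,key=lambda q:q[0])[1:]
E
python3 - <<'E'
from h import *
print(go([.4435,-.09,.06],-7.6))
E
```

```text
([-91.7, -142.1, 27.8], np.float64(-0.1))
```

Call:
{"api": "jog_arm", "payload": {"targets": [[-0.022,-0.034,0.007,0],[-0.044,-0.068,0.014,0],[-0.066,-0.102,0.021,0],[-0.086,-0.133,0.026,0],[-0.092,-0.142,0.028,0]]}}

```text
time: 12.38
tool_pos: [0.437, -0.09, 0.055]
tool_rot: [-0.004, 0.753, 0.658, -0.003]
contact_force: [-0.0, 0.2, -0.2]
gripper_width: 0.996
```

Call:
{"api": "jog_arm", "payload": {"targets": [[0,0,0,0],[0,0,0,0],[0,0,0,0]]}}

```text
time: 12.63
tool_pos: [0.4446, -0.09, 0.0601]
tool_rot: [-0.0, 0.753, 0.658, 0.0]
contact_force: [-0.3, 0.2, 0.2]
gripper_width: 1.0
```

```bash
python3 - <<'E'
from h import *
s=manip.state(); im,c=grab("wrist"); P,b=lens(im,c,[.4435,-.09]); print(s['tool_pos'],P,b)
P[2]=-.0345; print(go(P,-7.6))
E
```

```text
[ 0.44458927 -0.09002645  0.06008588] [ 0.44192313 -0.0903189   0.0085    ] [ 290  186   47   45 1652]
([-0.7, -3.0, 94.9], np.float64(-0.0))
```

Call:
{"api": "jog_arm", "payload": {"targets": [[-0.0005,-0.003,0.03,0],[-0.0005,-0.003,0.06,0],[-0.0005,-0.003,0.085,0],[-0.0005,-0.003,0.095,0],[-0.0005,-0.003,0.095,0]]}}

```text
time: 13.1
tool_pos: [0.439, -0.0891, -0.0374]
tool_rot: [-0.003, 0.752, 0.659, -0.001]
contact_force: [-0.9, 0.0, -0.8]
gripper_width: 1.003
```

Call:
{"api": "jog_arm", "payload": {"targets": [[0,0,0,0],[0,0,0,0],[0,0,0,0],[0,0,0,0],[0,0,0,0]], "fingers": 0}}

```text
time: 13.52
tool_pos: [0.443, -0.0912, -0.0311]
tool_rot: [0.001, 0.753, 0.658, 0.001]
contact_force: [-13.2, 3.6, 19.5]
gripper_width: 0.309
```

Call:
{"api": "jog_arm", "payload": {"targets": [[0,0,0,0],[0,0,0,0],[0,0,0,0]]}}

```text
time: 13.77
tool_pos: [0.4447, -0.092, -0.0307]
tool_rot: [0.004, 0.753, 0.658, 0.002]
contact_force: [-1.0, -0.1, 11.9]
gripper_width: 0.002
```

Call:
{"api": "jog_arm", "payload": {"targets": [[0,0,-0.02,0],[0,0,-0.055,0],[0,0,-0.09,0],[0,0,-0.105,0],[0,0,-0.105,0]]}}

```text
time: 14.18
tool_pos: [0.4447, -0.0919, 0.0764]
tool_rot: [0.005, 0.753, 0.658, 0.003]
contact_force: [0.4, -0.8, 0.2]
gripper_width: -0.001
```

```bash
python3 - <<'E'
from h import *
s=manip.state();print(s['gripper_width'],go([.6048,.0454,.065],-7.6))
E
```

```text
-0.001007701881406222 ([157.5, 140.2, 12.6], np.float64(-0.1))
```

Too high: the fingers slid over the rim. Reopen, look again, and grip 5–6 mm lower.

Call:
{"api": "jog_arm", "payload": {"targets": [[0,0,0.01,0],[0,0,0.01,0],[0,0,0.01,0],[0,0,0.01,0],[0,0,0.01,0]], "fingers": 1}}

```text
time: 14.6
tool_pos: [0.4397, -0.09, 0.0588]
tool_rot: [-0.001, 0.753, 0.658, -0.001]
contact_force: [-0.1, -0.7, 0.5]
gripper_width: 0.708
```

```bash
python3 - <<'E'
from h import *
s=manip.state(); im,c=grab("wrist"); P,b=lens(im,c,[.4435,-.09]); print(s['tool_pos'],P,b)
P[2]=-.040; print(go(P,-7.6))
E
```

```text
[ 0.4397311  -0.09002804  0.0587994 ] [ 0.45749356 -0.09302261  0.0085    ] [ 316  187   47   44 1656]
([-0.6, 17.8, 99.2], np.float64(-0.1))
```

Call:
{"api": "jog_arm", "payload": {"targets": [[-0.0005,0.017,0.005,0],[-0.0005,0.017,0.03,0],[-0.0005,0.017,0.06,0],[-0.0005,0.017,0.075,0],[-0.0005,0.017,0.075,0]]}}

```text
time: 15.07
tool_pos: [0.4537, -0.0918, -0.0191]
tool_rot: [-0.004, 0.753, 0.658, -0.002]
contact_force: [-0.5, 0.7, -0.3]
gripper_width: 1.003
```

Call:
{"api": "jog_arm", "payload": {"targets": [[0,0,0,0],[0,0,0.01,0],[0,0,0.02,0],[0,0,0.0235,0],[0,0,0.0235,0]]}}

```text
time: 15.48
tool_pos: [0.4567, -0.0929, -0.0392]
tool_rot: [-0.001, 0.753, 0.658, -0.0]
contact_force: [0.1, 0.5, -0.5]
gripper_width: 1.0
```

```bash
python3 - <<'E'
from h import *
s=manip.state(); print(s['contact_force'],s['tool_pos'],go([.4575,-.093,-.040],-7.6))
E
```

```text
[ 0.13720788  0.46328591 -0.5047269 ] [ 0.45674819 -0.0928927  -0.03915947] ([-0.0, 0.8, 0.8], np.float64(-0.1))
```

Call:
{"api": "jog_arm", "payload": {"targets": [[0,0.0005,0.001,0],[0,0.0005,0.001,0],[0,0.0005,0.001,0],[0,0.0005,0.001,0],[0,0.0005,0.001,0]], "fingers": 0}}

```text
time: 15.9
tool_pos: [0.4589, -0.0935, -0.0384]
tool_rot: [0.001, 0.753, 0.658, 0.0]
contact_force: [-0.2, -0.4, 3.6]
gripper_width: 0.404
```

Call:
{"api": "jog_arm", "payload": {"targets": [[0,0,0,0],[0,0,0,0]]}}

```text
time: 16.07
tool_pos: [0.4589, -0.0935, -0.0383]
tool_rot: [0.001, 0.753, 0.658, 0.0]
contact_force: [-0.4, 0.1, 5.0]
gripper_width: 0.407
```

Call:
{"api": "jog_arm", "payload": {"targets": [[0,0,-0.02,0],[0,0,-0.055,0],[0,0,-0.09,0],[0,0,-0.105,0],[0,0,-0.105,0]]}}

```text
time: 16.48
tool_pos: [0.4612, -0.0944, 0.0705]
tool_rot: [0.004, 0.753, 0.658, 0.002]
contact_force: [-1.0, -0.6, 1.0]
gripper_width: 0.404
```

```bash
python3 - <<'E'
from h import *
s=manip.state();print(s['gripper_width'],s['tool_pos'],go([.6048,.0454,.065],-7.6))
E
```

```text
0.4041632685666013 [ 0.46118954 -0.0943914   0.07046067] ([157.7, 123.6, 6.2], np.float64(-0.1))
```

Call:
{"api": "jog_arm", "payload": {"targets": [[0.033,0.026,0,0],[0.066,0.052,0,0],[0.099,0.079,0,0],[0.132,0.105,0,0],[0.157,0.126,0,0]]}}

```text
time: 16.9
tool_pos: [0.6041, 0.0478, 0.0636]
tool_rot: [-0.001, 0.753, 0.659, -0.001]
contact_force: [0.8, -0.8, -0.5]
gripper_width: 0.404
```

Call:
{"api": "jog_arm", "payload": {"targets": [[0.001,0.001,0,0],[0.001,0.001,0,0],[0.001,0.001,0,0],[0.001,0.001,0,0]]}}

```text
time: 17.23
tool_pos: [0.6034, 0.0457, 0.0645]
tool_rot: [-0.001, 0.753, 0.658, -0.001]
contact_force: [-0.6, -0.4, -0.5]
gripper_width: 0.404
```

```bash
python3 - <<'E'
from h import *
s=manip.state(); t=s['tool_pos']; im,c=grab("wrist","w8"); d=held(im,c,t[2]+.047)[2]-t
print(t,yaw(s),d, go([.6048-d[0],.0454-d[1],.000],-7.6))
E
```

```text
[0.60339736 0.04571056 0.06446071] -7.718235063392422 [ 0.00127061 -0.0010669   0.047     ] ([0.9, -0.1, 64.9], np.float64(-0.1))
```

```bash
python3 - <<'E'
from h import *
im=cv2.imread("pics/w8.png")[:,:,::-1].copy(); c=cams.get_calibration("wrist"); t=manip.state()['tool_pos']
print(held(im,c,t[2]+.047)[:2])
for x in(300,308,316,324,332): print(x,im[228:306:2,x,2].tolist())
for y in(260,266): print(y,im[y,270:362:2,2].tolist())
E
```

```text
(array([319. , 272.5]), (array([317.5, 273.8]), array([ 293,  249,   53,   48, 1547], dtype=int32)))
300 [172, 130, 117, 90, 78, 81, 126, 181, 185, 182, 192, 209, 196, 191, 188, 187, 201, 219, 221, 222, 222, 222, 221, 218, 206, 191, 202, 218, 223, 224, 221, 211, 194, 183, 184, 181, 180, 179, 156]
308 [226, 207, 118, 78, 81, 130, 180, 182, 182, 203, 220, 213, 200, 217, 219, 226, 231, 231, 229, 202, 182, 187, 183, 189, 215, 221, 220, 216, 215, 216, 223, 232, 232, 212, 188, 187, 194, 200, 179]
316 [224, 174, 87, 77, 93, 156, 180, 182, 192, 216, 221, 214, 201, 219, 224, 231, 232, 228, 189, 166, 173, 182, 186, 210, 222, 220, 216, 215, 215, 215, 215, 219, 230, 225, 194, 190, 198, 218, 220]
324 [226, 218, 128, 78, 78, 119, 174, 182, 183, 203, 220, 214, 202, 220, 225, 231, 232, 231, 211, 171, 171, 180, 183, 199, 220, 221, 217, 215, 215, 215, 217, 226, 231, 218, 192, 189, 202, 219, 218]
332 [214, 160, 137, 106, 79, 78, 112, 168, 184, 184, 189, 201, 187, 183, 183, 184, 202, 221, 222, 220, 221, 220, 202, 185, 186, 208, 222, 222, 224, 232, 233, 223, 197, 189, 191, 198, 193, 174, 179]
260 [73, 72, 55, 23, 16, 84, 168, 183, 183, 192, 215, 220, 211, 192, 196, 201, 201, 200, 216, 231, 232, 232, 232, 232, 232, 232, 232, 232, 232, 229, 210, 202, 201, 200, 192, 194, 205, 193, 188, 187, 161, 65, 17, 27, 61, 72]
266 [73, 63, 26, 16, 15, 68, 158, 184, 194, 218, 221, 219, 215, 219, 216, 222, 221, 218, 210, 202, 182, 171, 166, 166, 165, 167, 167, 171, 186, 205, 210, 220, 221, 221, 219, 219, 216, 212, 195, 189, 150, 54, 15, 15, 36, 67]
```

Call:
{"api": "jog_arm", "payload": {"targets": [[0.0005,0,0.03,0],[0.0005,0,0.05,0],[0.0005,0,0.06,0],[0.0005,0,0.062,0],[0.0005,0,0.062,0]]}}

```text
time: 17.7
tool_pos: [0.6041, 0.0464, 0.0032]
tool_rot: [-0.0, 0.753, 0.658, -0.001]
contact_force: [-0.1, 0.6, 0.2]
gripper_width: 0.405
```

Call:
{"api": "jog_arm", "payload": {"targets": [[0,0,0,0],[0,0,0,0],[0,0,0.003,0],[0,0,0.006,0],[0,0,0.006,0]]}}

```text
time: 18.12
tool_pos: [0.6048, 0.047, -0.0025]
tool_rot: [-0.0, 0.753, 0.658, -0.0]
contact_force: [-0.2, 0.5, -0.7]
gripper_width: 0.404
```

Call:
{"api": "jog_arm", "payload": {"targets": [[0,0,0,0],[0,0,0,0],[0,0,0,0]]}}

```text
time: 18.37
tool_pos: [0.6051, 0.047, -0.0022]
tool_rot: [0.0, 0.753, 0.658, 0.0]
contact_force: [-0.2, -0.1, 0.3]
gripper_width: 0.408
```

Call:
{"api": "jog_arm", "payload": {"targets": [[-0.0015,0,0,0],[-0.0015,0,0.003,0],[-0.0015,0,0.006,0],[-0.0015,0,0.007,0],[-0.0015,0,0.007,0]]}}

```text
time: 18.78
tool_pos: [0.6048, 0.0449, -0.0093]
tool_rot: [0.0, 0.753, 0.658, -0.0]
contact_force: [-0.4, -1.8, 1.6]
gripper_width: 0.405
```

Call:
{"api": "jog_arm", "payload": {"targets": [[0,0,0,0],[0,0,0,0],[0,0,0,0]]}}

```text
time: 19.03
tool_pos: [0.6048, 0.0451, -0.0092]
tool_rot: [0.0, 0.753, 0.658, -0.0]
contact_force: [-1.1, -2.5, 1.5]
gripper_width: 0.406
```

Nearly centred (2 N of side force, so within about 0.5 mm). Release.

Call:
{"api": "jog_arm", "payload": {"targets": [[-0.0005,0,0,0],[-0.0005,0,0,0],[-0.0005,0,0,0],[-0.0005,0,0,0],[-0.0005,0,0,0]], "fingers": 0.7}}

```text
time: 19.45
tool_pos: [0.6047, 0.0452, -0.0094]
tool_rot: [-0.0, 0.753, 0.658, 0.0]
contact_force: [-0.2, -0.0, -0.8]
gripper_width: 0.701
```

Call:
{"api": "jog_arm", "payload": {"targets": [[0,0,-0.02,0],[0,0,-0.05,0],[0,0,-0.065,0],[0,0,-0.07,0],[0,0,-0.07,0]], "fingers": 1}}

```text
time: 19.87
tool_pos: [0.6061, 0.045, 0.0627]
tool_rot: [0.001, 0.753, 0.658, 0.001]
contact_force: [0.2, 0.1, -0.3]
gripper_width: 0.998
```

```bash
python3 - <<'E'
from h import *
s=manip.state(); im,c=grab("wrist","w9"); print(s['tool_pos'],lens(im,c,[.446,.029]),lens(im,c,[.463,.1035]))
print(go([.4455,.0285,.06],-7.6))
E
```

```text
[0.60613715 0.04498831 0.06266935] (array([0.44337524, 0.02822463, 0.0085    ]), array([131, 227,  34,  36, 895], dtype=int32)) (array([0.46171119, 0.10272114, 0.0085    ]), array([ 124,  143,   36,   44, 1188], dtype=int32))
([-37.6, -155.8, 0.7], np.float64(-0.1))
```

Call:
{"api": "jog_arm", "payload": {"targets": [[-0.0095,-0.039,0,0],[-0.019,-0.078,0,0],[-0.0285,-0.117,0,0],[-0.036,-0.15,0,0],[-0.0375,-0.156,0,0]]}}

```text
time: 20.33
tool_pos: [0.4379, 0.029, 0.0561]
tool_rot: [-0.003, 0.753, 0.658, -0.003]
contact_force: [-0.7, -0.3, -0.3]
gripper_width: 0.998
```

Call:
{"api": "jog_arm", "payload": {"targets": [[0,0,0,0],[0,0,0,0],[0,0,0,0]]}}

```text
time: 20.58
tool_pos: [0.4462, 0.0286, 0.0608]
tool_rot: [0.0, 0.753, 0.658, 0.0]
contact_force: [-0.7, -0.3, 0.4]
gripper_width: 0.999
```

```bash
python3 - <<'E'
from h import *
s=manip.state(); im,c=grab("wrist"); P,b=lens(im,c,[.4455,.029]); print(s['tool_pos'],P,b)
P[2]=-.039; print(go(P,-7.6))
E
```

```text
[0.4461943 0.0285774 0.0607805] [0.44345895 0.02762571 0.0085    ] [ 290  187   47   44 1635]
([-1.4, -2.8, 99.9], np.float64(-0.1))
```

Call:
{"api": "jog_arm", "payload": {"targets": [[-0.001,-0.0025,0.03,0],[-0.001,-0.0025,0.06,0],[-0.001,-0.0025,0.085,0],[-0.001,-0.0025,0.098,0],[-0.001,-0.0025,0.1,0]]}}

```text
time: 21.05
tool_pos: [0.4405, 0.0282, -0.0425]
tool_rot: [-0.002, 0.753, 0.658, -0.002]
contact_force: [-0.1, -0.0, 0.3]
gripper_width: 1.002
```

Call:
{"api": "jog_arm", "payload": {"targets": [[0,0,0,0],[0,0,0,0],[0,0,0,0],[0,0,0,0],[0,0,0,0]], "fingers": 0}}

```text
time: 21.47
tool_pos: [0.4445, 0.0278, -0.0373]
tool_rot: [0.001, 0.753, 0.658, 0.001]
contact_force: [-0.3, 0.7, 5.9]
gripper_width: 0.404
```

Call:
{"api": "jog_arm", "payload": {"targets": [[0,0,0,0],[0,0,0,0],[0,0,0,0]]}}

```text
time: 21.72
tool_pos: [0.4445, 0.0278, -0.0373]
tool_rot: [0.001, 0.753, 0.658, 0.001]
contact_force: [-1.5, -0.1, 6.0]
gripper_width: 0.404
```

Call:
{"api": "jog_arm", "payload": {"targets": [[0,0,-0.02,0],[0,0,-0.055,0],[0,0,-0.09,0],[0,0,-0.105,0],[0,0,-0.105,0]]}}

```text
time: 22.13
tool_pos: [0.4467, 0.0275, 0.0716]
tool_rot: [0.004, 0.753, 0.658, 0.004]
contact_force: [1.3, 0.2, 0.4]
gripper_width: 0.403
```

Call:
{"api": "jog_arm", "payload": {"targets": [[0,0,0,0],[0,0,0,0],[0,0,0,0]]}}

```text
time: 22.38
tool_pos: [0.4411, 0.0281, 0.064]
tool_rot: [-0.001, 0.753, 0.658, -0.001]
contact_force: [0.4, -0.4, 0.5]
gripper_width: 0.406
```

```bash
python3 - <<'E'
from h import *
s=manip.state();t=s['tool_pos'];print(s['gripper_width'],t,go([.6132,.1089,.065],-7.6))
im,c=grab("wrist"); print(held(im,c,t[2]+.047)[2]-t)
E
```

```text
0.40603167533952883 [0.44109181 0.02807385 0.06396272] ([103.1, 159.8, -1.6], np.float64(-0.1))
[0.00010448 0.00146667 0.047     ]
```

Call:
{"api": "jog_arm", "payload": {"targets": [[0.021,0.033,0,0],[0.042,0.066,0,0],[0.063,0.099,0,0],[0.084,0.13,0,0],[0.1,0.154,0,0]]}}

```text
time: 22.85
tool_pos: [0.6097, 0.1077, 0.0637]
tool_rot: [-0.001, 0.753, 0.658, -0.001]
contact_force: [0.8, 0.4, 0.4]
gripper_width: 0.404
```

Call:
{"api": "jog_arm", "payload": {"targets": [[0.002,0.004,0,0],[0.002,0.004,0,0],[0.002,0.004,0.02,0],[0.002,0.004,0.04,0],[0.002,0.004,0.05,0]]}}

```text
time: 23.27
tool_pos: [0.6092, 0.1072, 0.0122]
tool_rot: [-0.002, 0.753, 0.658, -0.002]
contact_force: [-0.6, 0.2, -0.8]
gripper_width: 0.403
```

Call:
{"api": "jog_arm", "payload": {"targets": [[0,0,0.01,0],[0,0,0.012,0],[0,0,0.012,0],[0,0,0.012,0],[0,0,0.012,0]]}}

```text
time: 23.68
tool_pos: [0.6137, 0.1079, 0.0051]
tool_rot: [0.001, 0.753, 0.658, 0.001]
contact_force: [-0.3, -0.0, 0.1]
gripper_width: 0.407
```

```bash
python3 - <<'E'
from h import *
s=manip.state();t=s['tool_pos'];print(s['gripper_width'],s['contact_force'],t,go([.6131,.1082,-.0085],-7.6))
E
```

```text
0.4071936311921923 [-0.32082306 -0.0240136   0.11471624] [0.61365224 0.107923   0.0050931 ] ([0.2, -0.6, 13.6], np.float64(-0.1))
```

Call:
{"api": "jog_arm", "payload": {"targets": [[0,-0.0005,0.004,0],[0,-0.0005,0.008,0],[0,-0.0005,0.011,0],[0,-0.0005,0.013,0],[0,-0.0005,0.013,0]]}}

```text
time: 24.1
tool_pos: [0.6132, 0.1084, -0.0088]
tool_rot: [0.0, 0.753, 0.658, 0.001]
contact_force: [1.7, 0.6, 1.4]
gripper_width: 0.405
```

Call:
{"api": "jog_arm", "payload": {"targets": [[0,0,0,0],[0,0,0,0],[0,0,0,0]]}}

```text
time: 24.35
tool_pos: [0.6131, 0.1083, -0.0087]
tool_rot: [0.0, 0.753, 0.658, 0.001]
contact_force: [3.8, 3.0, 1.4]
gripper_width: 0.403
```

Call:
{"api": "jog_arm", "payload": {"targets": [[0.0005,0,0,0],[0.0005,0,0,0],[0.0005,0,0,0],[0.0005,0,0,0],[0.0005,0,0,0]], "fingers": 0.7}}

```text
time: 24.77
tool_pos: [0.6115, 0.1083, -0.0099]
tool_rot: [-0.0, 0.753, 0.658, -0.001]
contact_force: [0.3, 0.0, -0.2]
gripper_width: 0.699
```

Call:
{"api": "jog_arm", "payload": {"targets": [[0,0,-0.02,0],[0,0,-0.05,0],[0,0,-0.065,0],[0,0,-0.07,0],[0,0,-0.07,0]], "fingers": 1}}

```text
time: 25.18
tool_pos: [0.6135, 0.1085, 0.0626]
tool_rot: [0.001, 0.753, 0.658, 0.001]
contact_force: [0.4, 0.4, 0.9]
gripper_width: 0.999
```

```bash
python3 - <<'E'
from h import *
s=manip.state(); im,c=grab("wrist","w10"); print(s['tool_pos'],lens(im,c,[.463,.1035]))
print(go([.4625,.103,.06],-7.6))
E
```

```text
[0.61351007 0.10848582 0.06256294] (array([0.4625931 , 0.10298713, 0.0085    ]), array([137, 214,  35,  38, 991], dtype=int32))
([-25.4, -147.7, 0.7], np.float64(-0.1))
```

Call:
{"api": "jog_arm", "payload": {"targets": [[-0.007,-0.037,0,0],[-0.014,-0.074,0,0],[-0.02,-0.111,0,0],[-0.025,-0.142,0,0],[-0.0255,-0.147,0,0]]}}

```text
time: 25.65
tool_pos: [0.4561, 0.1027, 0.0563]
tool_rot: [-0.003, 0.753, 0.658, -0.004]
contact_force: [-0.1, -0.6, 0.0]
gripper_width: 1.001
```

Call:
{"api": "jog_arm", "payload": {"targets": [[0,0,0,0],[0,0,0,0],[0,0,0,0]]}}

```text
time: 25.9
tool_pos: [0.4643, 0.1028, 0.0607]
tool_rot: [0.0, 0.753, 0.658, 0.0]
contact_force: [0.2, 0.1, -0.4]
gripper_width: 0.999
```

```bash
python3 - <<'E'
from h import *
s=manip.state(); im,c=grab("wrist"); P,b=lens(im,c,[.4625,.103]); print(s['tool_pos'],P,b)
P[2]=-.039; print(go(P,-7.6))
E
```

```text
[0.46427814 0.1027903  0.06071971] [0.461575   0.10228859 0.0085    ] [ 290  186   47   45 1658]
([-0.9, -2.8, 99.9], np.float64(-0.1))
```

Call:
{"api": "jog_arm", "payload": {"targets": [[-0.0005,-0.0025,0.03,0],[-0.0005,-0.0025,0.06,0],[-0.0005,-0.0025,0.085,0],[-0.0005,-0.0025,0.098,0],[-0.0005,-0.0025,0.1,0]]}}

```text
time: 26.37
tool_pos: [0.4586, 0.1024, -0.0426]
tool_rot: [-0.002, 0.753, 0.658, -0.003]
contact_force: [-0.4, -0.0, 0.7]
gripper_width: 1.001
```

Call:
{"api": "jog_arm", "payload": {"targets": [[0,0,0,0],[0,0,0,0],[0,0,0,0],[0,0,0,0],[0,0,0,0]], "fingers": 0}}

```text
time: 26.78
tool_pos: [0.4626, 0.1028, -0.0372]
tool_rot: [0.001, 0.753, 0.658, 0.001]
contact_force: [0.3, 0.0, 4.9]
gripper_width: 0.404
```

Call:
{"api": "jog_arm", "payload": {"targets": [[0,0,0,0],[0,0,0,0],[0,0,0,0]]}}

```text
time: 27.03
tool_pos: [0.4626, 0.1028, -0.0372]
tool_rot: [0.001, 0.753, 0.658, 0.001]
contact_force: [0.4, -0.4, 5.9]
gripper_width: 0.407
```

Call:
{"api": "jog_arm", "payload": {"targets": [[0,0,-0.02,0],[0,0,-0.055,0],[0,0,-0.09,0],[0,0,-0.105,0],[0,0,-0.105,0]]}}

```text
time: 27.45
tool_pos: [0.4648, 0.103, 0.0717]
tool_rot: [0.003, 0.753, 0.658, 0.004]
contact_force: [0.3, -0.2, 0.1]
gripper_width: 0.404
```

Call:
{"api": "jog_arm", "payload": {"targets": [[0,0,0,0],[0,0,0,0],[0,0,0,0]]}}

```text
time: 27.7
tool_pos: [0.4592, 0.1026, 0.0639]
tool_rot: [-0.001, 0.753, 0.658, -0.001]
contact_force: [-0.0, 0.4, -0.2]
gripper_width: 0.403
```

```bash
python3 - <<'E'
from h import *
s=manip.state();t=s['tool_pos'];print(s['gripper_width'],t,go([.6216,.1718,.065],-7.6))
im,c=grab("wrist"); print(held(im,c,t[2]+.047)[2]-t)
E
```

```text
0.40318743081986735 [0.45918266 0.10259972 0.06390035] ([90.2, 151.7, -1.6], np.float64(-0.1))
[-0.00018151  0.00121982  0.047     ]
```

Call:
{"api": "jog_arm", "payload": {"targets": [[0.02,0.033,0,0],[0.04,0.066,0,0],[0.06,0.099,0,0],[0.08,0.13,0,0],[0.088,0.146,0,0]]}}

```text
time: 28.17
tool_pos: [0.6193, 0.1719, 0.064]
tool_rot: [-0.0, 0.753, 0.658, -0.0]
contact_force: [-0.4, -0.0, 0.6]
gripper_width: 0.404
```

Call:
{"api": "jog_arm", "payload": {"targets": [[0.002,0.0035,0,0],[0.002,0.0035,0,0],[0.002,0.0035,0.02,0],[0.002,0.0035,0.04,0],[0.002,0.0035,0.05,0]]}}

```text
time: 28.58
tool_pos: [0.6173, 0.171, 0.0124]
tool_rot: [-0.001, 0.753, 0.658, -0.002]
contact_force: [0.2, 1.1, -1.1]
gripper_width: 0.4
```

Call:
{"api": "jog_arm", "payload": {"targets": [[0,0,0.01,0],[0,0,0.012,0],[0,0,0.012,0],[0,0,0.012,0],[0,0,0.012,0]]}}

```text
time: 29.0
tool_pos: [0.6218, 0.172, 0.0052]
tool_rot: [0.001, 0.753, 0.658, 0.001]
contact_force: [-0.0, -0.4, 0.1]
gripper_width: 0.408
```

```bash
python3 - <<'E'
from h import *
s=manip.state();t=s['tool_pos'];print(s['gripper_width'],s['contact_force'],t,go([.6216,.1717,-.0085],-7.6))
E
```

```text
0.4076284004667384 [-0.04815367 -0.44727894  0.11702228] [0.62176278 0.17204999 0.00516791] ([-0.4, -0.1, 13.7], np.float64(-0.1))
```

Call:
{"api": "jog_arm", "payload": {"targets": [[0,0,0.004,0],[0,0,0.008,0],[0,0,0.011,0],[0,0,0.013,0],[0,0,0.013,0]]}}

```text
time: 29.42
tool_pos: [0.6217, 0.172, -0.0087]
tool_rot: [0.001, 0.753, 0.658, 0.001]
contact_force: [1.7, 1.1, 2.4]
gripper_width: 0.405
```

Call:
{"api": "jog_arm", "payload": {"targets": [[0,0,0,0],[0,0,0,0],[0,0,0,0]]}}

```text
time: 29.67
tool_pos: [0.6217, 0.172, -0.0087]
tool_rot: [0.001, 0.753, 0.658, 0.001]
contact_force: [2.7, 0.2, 2.1]
gripper_width: 0.403
```

Call:
{"api": "jog_arm", "payload": {"targets": [[0,0,0,0],[0,0,0,0],[0,0,0,0],[0,0,0,0]], "fingers": 0.7}}

```text
time: 30.0
tool_pos: [0.6199, 0.1718, -0.0101]
tool_rot: [-0.001, 0.753, 0.658, -0.001]
contact_force: [0.3, 0.4, 0.0]
gripper_width: 0.697
```

Call:
{"api": "jog_arm", "payload": {"targets": [[0,0,-0.02,0],[0,0,-0.05,0],[0,0,-0.08,0],[0,0,-0.105,0],[0,0,-0.11,0]], "fingers": 1}}

```text
time: 30.42
tool_pos: [0.6239, 0.1725, 0.1066]
tool_rot: [0.002, 0.753, 0.658, 0.004]
contact_force: [1.5, 0.8, 0.0]
gripper_width: 0.998
```

Call:
{"api": "jog_arm", "payload": {"targets": [[0.01,-0.015,0,0],[0.03,-0.045,0,0],[0.05,-0.075,0,0],[0.05,-0.08,0,0],[0.05,-0.08,0,0]]}}

```text
time: 30.83
tool_pos: [0.5447, 0.2332, 0.0983]
tool_rot: [-0.001, 0.752, 0.659, -0.002]
contact_force: [-0.2, -0.3, -0.7]
gripper_width: 1.003
```

```bash
python3 - <<'E'
from h import *
s=manip.state(); im,c=grab("wrist","w11"); print(s['tool_pos'],yaw(s),s['contact_force'])
H=hsv(im).astype(int); m=((H[...,0]<6)|(H[...,0]>172))&(H[...,1]>120)&(H[...,2]>70)
print([(b[0],b[1],plane("wrist",c,b[0],.089)) for b in blobs(m,50)])
m=(H[...,2]<55); print([(b[0],b[1],plane("wrist",c,b[0],.004)) for b in blobs(m,300) if b[0][1]<220])
cv2.imwrite("pics/w11c.png",cv2.resize(im[0:260,240:560,::-1],(738,600)))
E
```

```text
[0.54470608 0.23317104 0.09830502] -7.4911831538980564 [-0.1547951  -0.26617011 -0.69430047]
[(array([319.9,  86.6]), array([302,  67,  35,  39, 976], dtype=int32), array([0.5587731, 0.3237178, 0.089    ])), (array([ 48.5, 334.7]), array([  11,  302,   73,   84, 1467], dtype=int32), array([0.19579278, 0.12265357, 0.089     ]))]
[(array([307.7, 100. ]), array([ 277,   62,   70,   69, 2617], dtype=int32), array([0.54795888, 0.31787775, 0.004     ]))]
```

View pics/w11c.png

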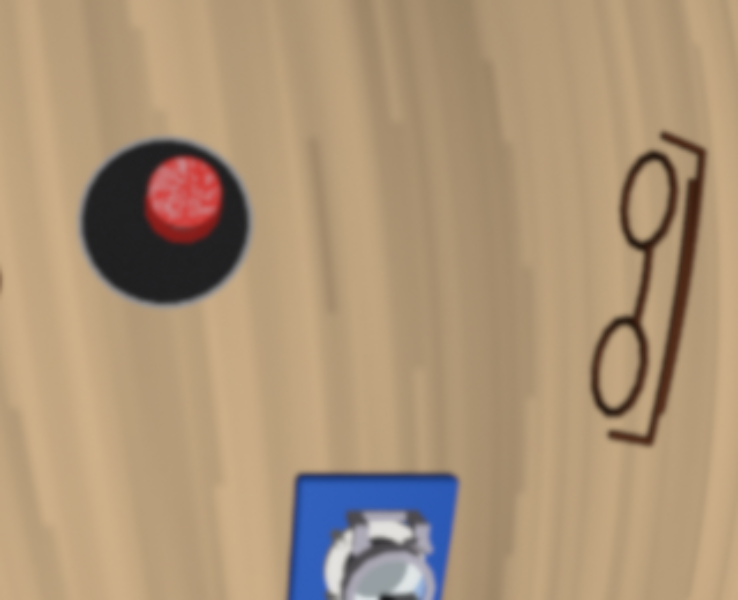

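The red-topped tool (red top at crop (184,192)) stands on the black pad (centre (165,222)). The other upright is orange and not meant. The lens in seat 3 rests level.

```bash
python3 - <<'E'
from h import *
# same pose as picture w11? report drift
s=manip.state(); c=cams.get_calibration("wrist"); print(s['tool_pos'])
S=plane("wrist",c,[319.8,83.2],.089); P=plane("wrist",c,[311.6,96.2],.004); print("seater",S,"pad",P)
t=cams.get_calibration("top"); print("top pad",plane("top",t,[218.5,220.5],.004))
print(go([S[0],S[1],.09],-7.6))
E
```

```text
[0.54622301 0.23247617 0.0988622 ]
seater [0.56068563 0.32511455 0.089     ] pad [0.55359962 0.3200636  0.004     ]
top pad [0.55163162 0.31931432 0.004     ]
([93.7, 2.2, 8.7], np.float64(0.0))
```

Call:
{"api": "jog_arm", "payload": {"targets": [[0.03,0,0,0],[0.06,0.001,0,0],[0.088,0.002,0,0],[0.0935,0.002,0,0],[0.0935,0.002,0,0]]}}

```text
time: 31.3
tool_pos: [0.5631, 0.3252, 0.0997]
tool_rot: [-0.0, 0.752, 0.659, -0.001]
contact_force: [0.1, -1.4, 0.1]
gripper_width: 1.0
```

Call:
{"api": "jog_arm", "payload": {"targets": [[0,0,0,0],[0,0,0,0],[0,0,0,0],[0,0,0,0]]}}

```text
time: 31.63
tool_pos: [0.5628, 0.3234, 0.1007]
tool_rot: [0.0, 0.753, 0.658, -0.0]
contact_force: [-0.2, 0.0, -0.2]
gripper_width: 1.002
```

```bash
python3 - <<'E'
from h import *
s=manip.state(); im,c=grab("wrist","w12"); print(s['tool_pos'],yaw(s))
H=hsv(im).astype(int); m=((H[...,0]<6)|(H[...,0]>172))&(H[...,1]>90)&(H[...,2]>130); m[:,:200]=0
for b in blobs(m,50):
    x,y,w,h,a=b[1]; p=[x+w/2-.5,y+h/2-.5]; X=plane("wrist",c,p,.089); print(b,p,X,go([X[0],X[1],.0025],-7.6))
m=(H[...,2]<55);m[200:]=0; print([(b[1],[plane("wrist",c,[b[1][0]+b[1][2]/2-.5,b[1][1]+b[1][3]/2-.5],.004)]) for b in blobs(m,300)])
E
```

```text
[0.56277356 0.32341841 0.10065646] -7.7466002763663
(array([310. , 185.9]), array([298, 180,  27,  18, 151], dtype=int32)) [np.float64(311.0), np.float64(188.5)] [0.56293705 0.35029307 0.089     ] ([26.5, -3.4, 98.3], np.float64(-0.1))
(array([309.5, 223. ]), array([296, 210,  28,  26, 401], dtype=int32)) [np.float64(309.5), np.float64(222.5)] [0.55859795 0.32691419 0.089     ] ([2.7, -4.6, 98.3], np.float64(-0.1))
[(array([  1,   0,  97,  78, 742], dtype=int32), [array([0.27769961, 0.55585285, 0.004     ])]), (array([ 272,  163,   65,   37, 1342], dtype=int32), [array([0.55289647, 0.33505242, 0.004     ])])]
```

Call:
{"api": "jog_arm", "payload": {"targets": [[0.0025,-0.0045,0,0],[0.0025,-0.0045,0.03,0],[0.0025,-0.0045,0.06,0],[0.0025,-0.0045,0.09,0],[0.0025,-0.0045,0.098,0]]}}

```text
time: 32.1
tool_pos: [0.5544, 0.3259, -0.0028]
tool_rot: [-0.001, 0.753, 0.658, -0.004]
contact_force: [-0.9, -0.5, -0.7]
gripper_width: 0.996
```

Call:
{"api": "jog_arm", "payload": {"targets": [[0,0,0,0],[0,0,0,0],[0,0,0,0]]}}

```text
time: 32.35
tool_pos: [0.5602, 0.3285, 0.0054]
tool_rot: [0.001, 0.753, 0.658, 0.002]
contact_force: [0.0, -0.0, 0.4]
gripper_width: 1.0
```

Call:
{"api": "jog_arm", "payload": {"targets": [[0,0,0,0],[0,0,0,0],[0,0,0,0],[0,0,0,0],[0,0,0,0]], "fingers": 0}}

```text
time: 32.77
tool_pos: [0.5587, 0.3277, 0.0032]
tool_rot: [0.0, 0.753, 0.658, 0.0]
contact_force: [0.5, -0.2, -0.7]
gripper_width: 0.304
```

Call:
{"api": "jog_arm", "payload": {"targets": [[0,0,0,0],[0,0,0,0],[0,0,0,0],[0,0,0,0]]}}

```text
time: 33.1
tool_pos: [0.5588, 0.3277, 0.0031]
tool_rot: [0.0, 0.753, 0.658, 0.0]
contact_force: [0.6, 0.3, 2.0]
gripper_width: 0.191
```

Call:
{"api": "jog_arm", "payload": {"targets": [[0,0,-0.02,0],[0,0,-0.05,0],[0,0,-0.08,0],[0,0,-0.09,0],[0,0,-0.09,0]]}}

```text
time: 33.52
tool_pos: [0.5608, 0.3287, 0.0965]
tool_rot: [0.001, 0.753, 0.658, 0.003]
contact_force: [0.7, 0.4, -0.2]
gripper_width: 0.194
```

```bash
python3 - <<'E'
from h import *
s=manip.state(); im,c=grab("wrist","w13"); print(s['tool_pos'],s['gripper_width'],go([.6217,.1727,.09],-7.6))
cv2.imwrite("pics/w13c.png",cv2.resize(im[120:320,200:440,::-1],(720,600)))
E
```

```text
[0.56082079 0.32867995 0.09646458] 0.1936833840386162 ([-145.6, 82.6, 3.6], np.float64(-0.1))
```

View pics/w13c.png

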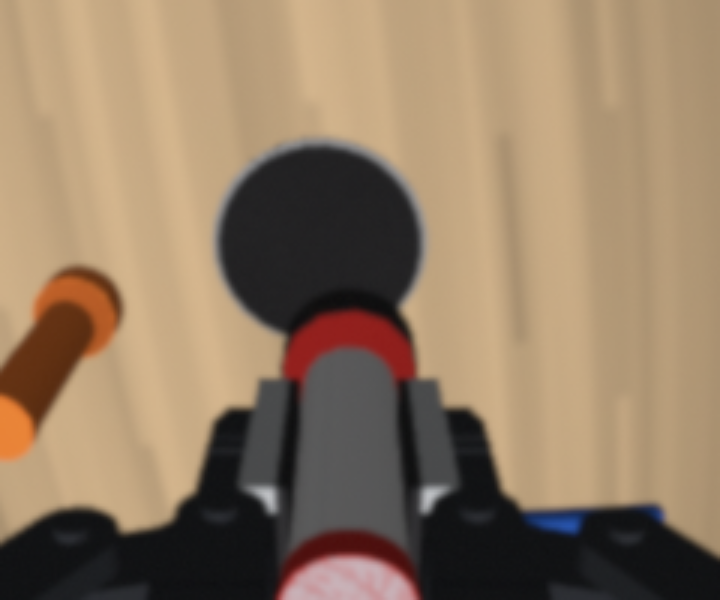

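Tool held upright: foot front edge at crop (349,290), pad centre at (320,238).

```bash
python3 - <<'E'
from h import *
c=cams.get_calibration("wrist"); t=manip.state()['tool_pos']
for h in(0.001,.013): print((plane("wrist",c,[316.3,216.7],t[2]+h)-t)*1e3)
print(plane("wrist",c,[306.7,199.3],.004))
E
```

```text
[ 1.54118104 11.77004488  1.        ]
[ 2.11029567 16.27041631 13.        ]
[0.5500429  0.32391005 0.004     ]
```

Call:
{"api": "jog_arm", "payload": {"targets": [[-0.03,0.017,0,0],[-0.06,0.034,0,0],[-0.09,0.051,0,0],[-0.12,0.068,0,0],[-0.142,0.081,0,0]]}}

```text
time: 33.98
tool_pos: [0.6184, 0.1733, 0.0889]
tool_rot: [-0.001, 0.753, 0.658, -0.002]
contact_force: [0.3, 0.0, -0.8]
gripper_width: 0.193
```

Call:
{"api": "jog_arm", "payload": {"targets": [[-0.003,0.002,0,0],[-0.003,0.002,0,0],[-0.003,0.002,0,0],[-0.003,0.002,0.01,0],[-0.003,0.002,0.02,0]]}}

```text
time: 34.4
tool_pos: [0.6211, 0.1742, 0.072]
tool_rot: [0.0, 0.752, 0.659, 0.0]
contact_force: [-0.9, -0.0, -1.3]
gripper_width: 0.191
```

Call:
{"api": "jog_arm", "payload": {"targets": [[0,0,0,0],[0,0,0,0],[0,0,0,0]]}}

```text
time: 34.65
tool_pos: [0.621, 0.1734, 0.0722]
tool_rot: [-0.0, 0.753, 0.659, -0.0]
contact_force: [1.3, -0.4, -2.1]
gripper_width: 0.197
```

```bash
python3 - <<'E'
from h import *
s=manip.state();print(s['tool_pos'],s['gripper_width'],go([.6217,.1725,.045],-7.6))
E
```

```text
[0.62098457 0.17341558 0.07220755] 0.19690832882882534 ([-0.8, 0.9, 27.2], np.float64(-0.0))
```

Call:
{"api": "jog_arm", "payload": {"targets": [[-0.001,0.001,0.01,0],[-0.001,0.001,0.02,0],[-0.001,0.001,0.027,0],[-0.001,0.001,0.03,0],[-0.001,0.001,0.03,0]]}}

```text
time: 35.07
tool_pos: [0.621, 0.1714, 0.0407]
tool_rot: [-0.001, 0.753, 0.658, -0.001]
contact_force: [-0.9, 0.6, -0.8]
gripper_width: 0.191
```

Call:
{"api": "jog_arm", "payload": {"targets": [[0,0,0.002,0],[0,0,0.004,0],[0,0,0.006,0],[0,0,0.008,0],[0,0,0.01,0]]}}

```text
time: 35.48
tool_pos: [0.6233, 0.1721, 0.0351]
tool_rot: [0.0, 0.753, 0.658, 0.001]
contact_force: [-4.4, 0.6, 9.8]
gripper_width: 0.196
```

Call:
{"api": "jog_arm", "payload": {"targets": [[0,0,0.002,0],[0,0,0.004,0],[0,0,0.006,0],[0,0,0.008,0],[0,0,0.01,0]]}}

```text
time: 35.9
tool_pos: [0.6225, 0.1717, 0.0226]
tool_rot: [0.0, 0.753, 0.658, 0.0]
contact_force: [0.1, 0.4, -0.9]
gripper_width: 0.195
```

It snapped past the catches (10 N, then free travel). Press on to the bottom.

Call:
{"api": "jog_arm", "payload": {"targets": [[0,0,0.001,0],[0,0,0.002,0],[0,0,0.003,0],[0,0,0.003,0]]}}

```text
time: 36.23
tool_pos: [0.6225, 0.1717, 0.022]
tool_rot: [-0.0, 0.753, 0.658, -0.0]
contact_force: [-5.2, -1.4, 12.4]
gripper_width: 0.192
```

Call:
{"api": "jog_arm", "payload": {"targets": [[0,0,-0.02,0],[0,0,-0.04,0],[0,0,-0.05,0],[0,0,-0.05,0],[0,0,-0.05,0]]}}

```text
time: 36.65
tool_pos: [0.6223, 0.1717, 0.0695]
tool_rot: [0.0, 0.753, 0.658, 0.0]
contact_force: [0.2, 0.1, -1.7]
gripper_width: 0.195
```

```bash
python3 - <<'E'
from h import *
s=manip.state();print(s['tool_pos'],s['gripper_width'],s['contact_force'],go([.6132,.1089,.045],-7.6))
E
```

```text
[0.62228111 0.17168771 0.06948836] 0.19463593237791085 [ 0.17308554  0.0865683  -1.70882456] ([-63.4, -0.6, 24.5], np.float64(-0.1))
```

Call:
{"api": "jog_arm", "payload": {"targets": [[-0.03,-0.0005,0,0],[-0.06,-0.0005,0,0],[-0.0635,-0.0005,0,0],[-0.0635,-0.0005,0,0],[-0.0635,-0.0005,0.01,0]]}}

```text
time: 37.07
tool_pos: [0.6143, 0.109, 0.0603]
tool_rot: [0.0, 0.753, 0.658, 0.001]
contact_force: [0.8, 0.5, -1.0]
gripper_width: 0.195
```

Call:
{"api": "jog_arm", "payload": {"targets": [[0,0,0.01,0],[0,0,0.018,0],[0,0,0.018,0],[0,0,0.018,0],[0,0,0.018,0]]}}

```text
time: 37.48
tool_pos: [0.6133, 0.1093, 0.0414]
tool_rot: [-0.0, 0.753, 0.658, -0.0]
contact_force: [0.7, 0.0, -1.0]
gripper_width: 0.195
```

```bash
python3 - <<'E'
from h import *
s=manip.state();print(s['tool_pos'],s['gripper_width'],s['contact_force'],go([.6132,.1087,.039],-7.6))
E
```

```text
[0.61329084 0.10931732 0.04143669] 0.1949267947107705 [ 0.74043617  0.03536569 -0.98675992] ([-0.6, -0.0, 2.4], np.float64(-0.0))
```

Call:
{"api": "jog_arm", "payload": {"targets": [[-0.0005,0,0.002,0],[-0.0005,0,0.004,0],[-0.0005,0,0.006,0],[-0.0005,0,0.009,0],[-0.0005,0,0.012,0]]}}

```text
time: 37.9
tool_pos: [0.6146, 0.1086, 0.0323]
tool_rot: [0.001, 0.753, 0.658, 0.001]
contact_force: [0.4, -0.1, -0.0]
gripper_width: 0.197
```

Call:
{"api": "jog_arm", "payload": {"targets": [[0,0,0.002,0],[0,0,0.004,0],[0,0,0.006,0],[0,0,0.008,0],[0,0,0.01,0]]}}

```text
time: 38.32
tool_pos: [0.6135, 0.1083, 0.0219]
tool_rot: [-0.0, 0.753, 0.658, -0.0]
contact_force: [-7.7, -0.2, 22.5]
gripper_width: 0.195
```

Call:
{"api": "jog_arm", "payload": {"targets": [[0,0,0,0],[0,0,0,0]]}}

```text
time: 38.48
tool_pos: [0.6135, 0.1084, 0.022]
tool_rot: [-0.0, 0.753, 0.658, -0.0]
contact_force: [-5.6, -1.0, 13.4]
gripper_width: 0.195
```

Call:
{"api": "jog_arm", "payload": {"targets": [[0,0,-0.02,0],[0,0,-0.04,0],[0,0,-0.05,0],[0,0,-0.05,0],[0,0,-0.05,0]]}}

```text
time: 38.9
tool_pos: [0.6133, 0.1083, 0.0696]
tool_rot: [0.0, 0.753, 0.658, 0.0]
contact_force: [-1.1, -0.5, -1.6]
gripper_width: 0.195
```

Call:
{"api": "jog_arm", "payload": {"targets": [[-0.03,0,0,0],[-0.06,0,0,0],[-0.0635,0,0,0],[-0.0635,0,0,0],[-0.0635,0,0.01,0]]}}

```text
time: 39.32
tool_pos: [0.6057, 0.0455, 0.0603]
tool_rot: [0.001, 0.753, 0.658, 0.001]
contact_force: [1.6, -0.0, -0.8]
gripper_width: 0.199
```

Call:
{"api": "jog_arm", "payload": {"targets": [[0,0,0.01,0],[0,0,0.018,0],[0,0,0.018,0],[0,0,0.018,0],[0,0,0.018,0]]}}

```text
time: 39.73
tool_pos: [0.6047, 0.0459, 0.0414]
tool_rot: [-0.0, 0.753, 0.659, -0.0]
contact_force: [-0.8, -0.4, -1.0]
gripper_width: 0.192
```

```bash
python3 - <<'E'
from h import *
s=manip.state();print(s['tool_pos'],s['gripper_width'],s['contact_force'],go([.6048,.0453,.039],-7.6))
E
```

```text
[0.60474031 0.04591039 0.04144945] 0.1919854726544962 [-0.77874204 -0.37724911 -0.98281411] ([-0.6, 0.1, 2.4], np.float64(-0.0))
```

Seat 2 is home (z 0.022). The same steps for seats 1 and 0.

Call:
{"api": "jog_arm", "payload": {"targets": [[-0.0005,0,0.002,0],[-0.0005,0,0.004,0],[-0.0005,0,0.006,0],[-0.0005,0,0.009,0],[-0.0005,0,0.012,0]]}}

```text
time: 40.15
tool_pos: [0.6061, 0.0449, 0.0322]
tool_rot: [0.001, 0.753, 0.658, 0.001]
contact_force: [0.4, 0.3, 0.9]
gripper_width: 0.197
```

Call:
{"api": "jog_arm", "payload": {"targets": [[0,0,0.002,0],[0,0,0.004,0],[0,0,0.006,0],[0,0,0.008,0],[0,0,0.01,0]]}}

```text
time: 40.57
tool_pos: [0.605, 0.0449, 0.0219]
tool_rot: [-0.0, 0.753, 0.658, -0.0]
contact_force: [-7.9, 0.5, 22.6]
gripper_width: 0.197
```

Call:
{"api": "jog_arm", "payload": {"targets": [[0,0,0,0],[0,0,0,0]]}}

```text
time: 40.73
tool_pos: [0.6049, 0.0449, 0.022]
tool_rot: [-0.0, 0.753, 0.658, -0.0]
contact_force: [-5.5, -0.1, 13.0]
gripper_width: 0.196
```

Call:
{"api": "jog_arm", "payload": {"targets": [[0,0,-0.02,0],[0,0,-0.04,0],[0,0,-0.05,0],[0,0,-0.05,0],[0,0,-0.05,0]]}}

```text
time: 41.15
tool_pos: [0.6048, 0.0449, 0.0696]
tool_rot: [0.0, 0.753, 0.658, 0.0]
contact_force: [-0.2, -0.2, -1.9]
gripper_width: 0.193
```

Call:
{"api": "jog_arm", "payload": {"targets": [[-0.03,0,0,0],[-0.06,0,0,0],[-0.0635,0,0,0],[-0.0635,0,0,0],[-0.0635,0,0.01,0]]}}

```text
time: 41.57
tool_pos: [0.5972, -0.018, 0.0603]
tool_rot: [0.001, 0.753, 0.658, 0.001]
contact_force: [0.3, 1.3, -1.4]
gripper_width: 0.198
```

Call:
{"api": "jog_arm", "payload": {"targets": [[0,0,0.01,0],[0,0,0.018,0],[0,0,0.018,0],[0,0,0.018,0],[0,0,0.018,0]]}}

```text
time: 41.98
tool_pos: [0.5962, -0.0175, 0.0415]
tool_rot: [-0.0, 0.753, 0.658, -0.0]
contact_force: [0.2, -0.2, -1.0]
gripper_width: 0.198
```

```bash
python3 - <<'E'
from h import *
s=manip.state();print(s['tool_pos'],s['gripper_width'],s['contact_force'],go([.5965,-.018,.039],-7.6))
E
```

```text
[ 0.59624712 -0.0174965   0.04147245] 0.19799705002129162 [ 0.16448112 -0.19413065 -1.00074401] ([-0.5, 0.3, 2.5], np.float64(-0.0))
```

Call:
{"api": "jog_arm", "payload": {"targets": [[-0.0005,0,0.002,0],[-0.0005,0,0.004,0],[-0.0005,0,0.006,0],[-0.0005,0,0.009,0],[-0.0005,0,0.012,0]]}}

```text
time: 42.4
tool_pos: [0.5974, -0.0187, 0.0321]
tool_rot: [0.001, 0.753, 0.658, 0.001]
contact_force: [-1.2, 0.9, 1.9]
gripper_width: 0.194
```

Call:
{"api": "jog_arm", "payload": {"targets": [[0,0,0.002,0],[0,0,0.004,0],[0,0,0.006,0],[0,0,0.008,0],[0,0,0.01,0]]}}

```text
time: 42.82
tool_pos: [0.5964, -0.0186, 0.0219]
tool_rot: [-0.0, 0.753, 0.658, -0.0]
contact_force: [-9.5, 0.4, 22.8]
gripper_width: 0.194
```

Call:
{"api": "jog_arm", "payload": {"targets": [[0,0,0,0],[0,0,0,0]]}}

```text
time: 42.98
tool_pos: [0.5964, -0.0186, 0.022]
tool_rot: [-0.0, 0.753, 0.658, -0.0]
contact_force: [-5.9, 1.0, 13.4]
gripper_width: 0.195
```

Call:
{"api": "jog_arm", "payload": {"targets": [[0,0,-0.03,0],[0,0,-0.06,0],[0,0,-0.08,0],[0,0,-0.08,0],[0,0,-0.08,0]]}}

```text
time: 43.4
tool_pos: [0.5967, -0.0186, 0.1004]
tool_rot: [0.001, 0.753, 0.658, 0.001]
contact_force: [-0.8, 0.3, -1.7]
gripper_width: 0.192
```

Call:
{"api": "jog_arm", "payload": {"targets": [[0.03,-0.02,0,0],[0.06,-0.04,0,0],[0.065,-0.045,0,0],[0.065,-0.045,0,0],[0.065,-0.045,0,0]]}}

```text
time: 43.82
tool_pos: [0.5591, 0.0519, 0.0976]
tool_rot: [-0.001, 0.752, 0.659, -0.001]
contact_force: [0.9, -0.0, -0.9]
gripper_width: 0.195
```

```bash
python3 - <<'E'
from h import *
s=manip.state();print(s['tool_pos'],s['gripper_width'])
im,c=grab("wrist","w14"); a=im[:,240:420,::-1]
im2,d=grab("side","sd14"); x,y=proj("side",d,[.609,.077,.02]).astype(int); b=im2[y-45:y+45,x-50:x+50,::-1]
im3,d3=grab("top","tp14")
cv2.imwrite("pics/w14c.png",np.hstack([cv2.resize(a[0:270],(380,560)),cv2.resize(b,(420,560))]))
E
```

```text
[0.5590709  0.05190558 0.09764489] 0.19533644627546246
```

View pics/w14c.png

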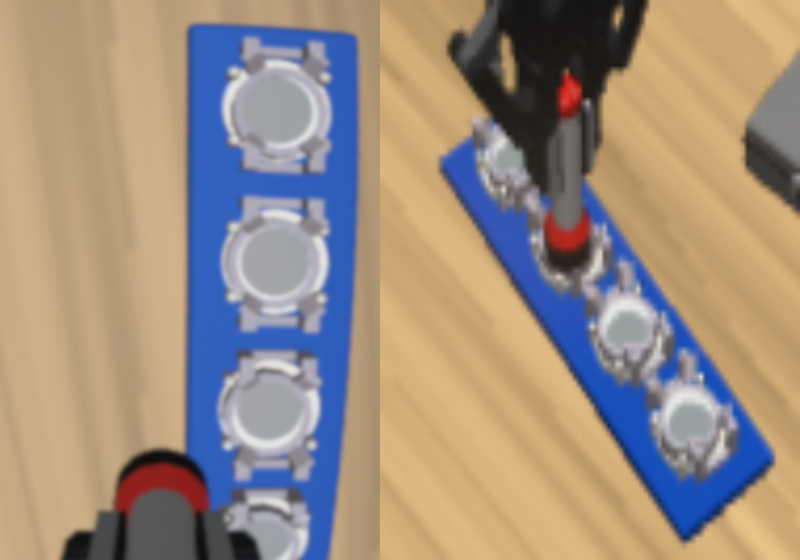

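All four lenses sit flat under the catches (left crop, seats at (275,115), (273,258), (268,408), (263,535)). Now the tool goes back onto its pad.

```bash
python3 - <<'E'
from h import *
print(go([.553,.322,.09],-7.6))
E
```

```text
([267.6, -43.8, 9.0], np.float64(-0.1))
```

Call:
{"api": "jog_arm", "payload": {"targets": [[0.038,-0.006,0,0],[0.076,-0.012,0,0],[0.114,-0.018,0,0],[0.152,-0.024,0,0],[0.19,-0.03,0,0]]}}

```text
time: 44.38
tool_pos: [0.5566, 0.245, 0.0997]
tool_rot: [0.0, 0.753, 0.658, 0.0]
contact_force: [1.2, -0.4, -1.0]
gripper_width: 0.196
```

Call:
{"api": "jog_arm", "payload": {"targets": [[0.035,-0.006,0,0],[0.065,-0.011,0,0],[0.077,-0.013,0,0],[0.077,-0.013,0,0],[0.077,-0.013,0,0]]}}

```text
time: 44.8
tool_pos: [0.5537, 0.3217, 0.0993]
tool_rot: [0.0, 0.753, 0.658, -0.0]
contact_force: [0.2, 0.0, -1.3]
gripper_width: 0.195
```

Call:
{"api": "jog_arm", "payload": {"targets": [[0,0,0.03,0],[0,0,0.06,0],[0,0,0.085,0],[0,0,0.087,0],[0,0,0.087,0]]}}

```text
time: 45.22
tool_pos: [0.552, 0.3198, 0.0105]
tool_rot: [-0.001, 0.753, 0.657, -0.002]
contact_force: [-0.4, 0.1, -0.7]
gripper_width: 0.193
```

Call:
{"api": "jog_arm", "payload": {"targets": [[0,0,0,0],[0,0,0,0],[0,0,0,0],[0,0,0,0]]}}

```text
time: 45.55
tool_pos: [0.5547, 0.3228, 0.0149]
tool_rot: [0.001, 0.753, 0.658, 0.002]
contact_force: [0.7, -0.4, -1.4]
gripper_width: 0.197
```

```bash
python3 - <<'E'
from h import *
s=manip.state();print(s['tool_pos'],s['contact_force'],go([.553,.322,.0035],-7.6))
im,c=grab("wrist","w15")
H=hsv(im).astype(int); m=(H[...,2]<55);m[235:]=0;m[:,:240]=0;m[:,400:]=0
print([(b[1],plane("wrist",c,[b[1][0]+b[1][2]/2-.5,b[1][1]],.004),plane("wrist",c,[b[1][0]+b[1][2]/2-.5,b[1][1]+30],.004)) for b in blobs(m,300)])
E
```

```text
[0.55470073 0.32275177 0.01487521] [ 0.65384876 -0.40042183 -1.36268056] ([-1.0, -1.6, 11.4], np.float64(-0.1))
[(array([ 266,  184,   91,   51, 3382], dtype=int32), array([0.55528999, 0.35282249, 0.004     ]), array([0.55243031, 0.33245474, 0.004     ]))]
```

Call:
{"api": "jog_arm", "payload": {"targets": [[0,-0.001,0.004,0],[-0.001,-0.001,0.008,0],[-0.001,-0.001,0.01,0],[-0.001,-0.001,0.011,0],[-0.001,-0.001,0.011,0]]}}

```text
time: 46.02
tool_pos: [0.552, 0.3214, 0.003]
tool_rot: [-0.0, 0.753, 0.658, -0.001]
contact_force: [-3.4, -1.8, 8.0]
gripper_width: 0.194
```

Call:
{"api": "jog_arm", "payload": {"targets": [[0,0,0,0],[0,0,0,0],[0,0,0.0005,0],[0,0,0.0005,0]]}}

```text
time: 46.35
tool_pos: [0.552, 0.3214, 0.003]
tool_rot: [-0.0, 0.753, 0.658, -0.001]
contact_force: [-4.5, -1.8, 9.9]
gripper_width: 0.194
```

Call:
{"api": "jog_arm", "payload": {"targets": [[0,0,-0.001,0],[0,0,-0.001,0]]}}

```text
time: 46.52
tool_pos: [0.5522, 0.3215, 0.003]
tool_rot: [0.0, 0.753, 0.658, -0.0]
contact_force: [-2.3, -1.9, 6.5]
gripper_width: 0.193
```

Call:
{"api": "jog_arm", "payload": {"targets": [[0,0,0,0],[0,0,0,0],[0,0,0,0],[0,0,0,0],[0,0,0,0]], "fingers": 0.8}}

```text
time: 46.93
tool_pos: [0.552, 0.3213, 0.0018]
tool_rot: [-0.0, 0.753, 0.658, -0.0]
contact_force: [0.8, 0.4, -0.4]
gripper_width: 0.801
```

Call:
{"api": "jog_arm", "payload": {"targets": [[0,0,-0.02,0],[0,0,-0.05,0],[0,0,-0.085,0],[0,0,-0.11,0],[0,0,-0.12,0]]}}

```text
time: 47.35
tool_pos: [0.5547, 0.3226, 0.1276]
tool_rot: [0.001, 0.753, 0.658, 0.004]
contact_force: [0.7, 0.2, 1.4]
gripper_width: 0.797
```

```bash
python3 - <<'E'
from h import *
s=manip.state();print(s['tool_pos'])
im,c=grab("wrist","w16"); a=im[120:280,220:420,::-1]
top,d=grab("top","tp16"); H=hsv(top).astype(int)
m=(H[...,0]>18)&(H[...,0]<32)&(H[...,1]>190)&(H[...,2]>70); m[:,:400]=0
print([(b[0],b[1]) for b in blobs(m,30)])
x,y=440,220; b=top[y-65:y+65,x-65:x+65,::-1]
cv2.imwrite("pics/w16c.png",np.hstack([cv2.resize(a,(400,400)),cv2.resize(b,(400,400),interpolation=cv2.INTER_CUBIC)]))
E
```

```text
[0.55471792 0.32258044 0.12759025]
[]
```

View pics/w16c.png

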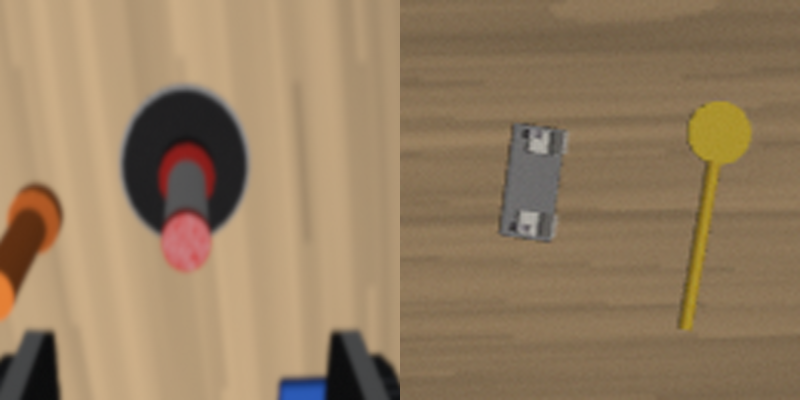

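The tool stands upright on its pad. The occluder lies undisturbed: rod crop (685,328)–(712,165), clip forks at (540,142) and (528,222).

```bash
python3 - <<'E'
from h import *
im=cv2.imread("pics/tp16.png")[:,:,::-1].copy(); c=cams.get_calibration("top")
H=hsv(im).astype(int); print(im[240,470],H[240,470],H[240,471],H[198,479])
e=plane("top",c,[467.6,261.6],.006); p=plane("top",c,[479,198.2],.006)
u=(p-e)/np.linalg.norm(p-e); print("rod end",e,"paddle",p,"len",np.linalg.norm(p-e),"yaw",np.degrees(np.arctan2(u[1],u[0])),"mid",e+u*.075)
a=plane("top",c,[416.6,227.1],.04);b=plane("top",c,[420.5,201.1],.04);v=b-a;print("forks",a,b,np.linalg.norm(v),np.degrees(np.arctan2(v[1],v[0])))
print(plane("top",c,[418.2,214.1],.008)); m=e+u*.075; s=manip.state(); print(s['joint_pos'])
print(go([m[0],m[1],.12],np.degrees(np.arctan2(u[1],u[0]))-90))
E
```

```text
[140 114  33] [ 23 195 140] [ 24 191 163] [ 25 187 172]
rod end [ 0.42176538 -0.35086343  0.006     ] paddle [ 0.59259492 -0.38865067  0.006     ] len 0.17495887659861453 yaw -12.472900887707256 mid [ 0.49499525 -0.36706177  0.006     ]
forks [ 0.51968113 -0.20785417  0.04      ] [ 0.5877529  -0.22052994  0.04      ] 0.06924190508412335 -10.548340196075815
[ 0.55393376 -0.22084446  0.008     ]
[4.10826890e-01 1.33018325e-01 1.64037209e+00 2.74660749e-05
 1.36300419e+00 5.44655161e-01]
([-690.9, 33.7, 3.2], np.float64(-85.2))
```

Call:
{"api": "jog_arm", "payload": {"targets": [[-0.039,0.002,0,0],[-0.078,0.004,0,0],[-0.117,0.006,0,0],[-0.156,0.008,0,0],[-0.195,0.01,0,0]], "fingers": 1}}

```text
time: 47.87
tool_pos: [0.5337, 0.1251, 0.1188]
tool_rot: [-0.001, 0.753, 0.658, -0.002]
contact_force: [0.2, -0.4, -0.5]
gripper_width: 1.002
```

Call:
{"api": "jog_arm", "payload": {"targets": [[-0.039,0.002,0,0],[-0.078,0.004,0,0],[-0.117,0.006,0,0],[-0.156,0.008,0,0],[-0.195,0.01,0,0]]}}

```text
time: 48.28
tool_pos: [0.5177, -0.0691, 0.1191]
tool_rot: [-0.002, 0.753, 0.658, -0.001]
contact_force: [-0.2, -0.4, -0.4]
gripper_width: 1.002
```

Call:
{"api": "jog_arm", "payload": {"targets": [[-0.039,0.002,0,0],[-0.078,0.004,0,0],[-0.117,0.006,0,0],[-0.156,0.008,0,0],[-0.195,0.01,0,0]]}}

```text
time: 48.7
tool_pos: [0.5018, -0.2632, 0.1189]
tool_rot: [-0.002, 0.753, 0.658, -0.0]
contact_force: [0.6, 0.5, 0.1]
gripper_width: 0.995
```

Call:
{"api": "jog_arm", "payload": {"targets": [[-0.035,0.001,0,7],[-0.07,0.002,0,14],[-0.1,0.003,0,21],[-0.106,0.004,0,28],[-0.106,0.004,0,35]]}}

```text
time: 49.12
tool_pos: [0.4917, -0.3693, 0.1185]
tool_rot: [-0.002, 0.918, 0.397, -0.001]
contact_force: [-0.3, 0.8, -0.3]
gripper_width: 0.998
```

Call:
{"api": "jog_arm", "payload": {"targets": [[0,0,0,7],[0,0,0,14],[0,0,0,21],[0,0,0,28],[0,0,0,35]]}}

```text
time: 49.53
tool_pos: [0.4922, -0.3666, 0.1185]
tool_rot: [-0.002, 0.995, 0.104, -0.002]
contact_force: [-0.1, 0.6, 0.6]
gripper_width: 1.002
```

Call:
{"api": "jog_arm", "payload": {"targets": [[0,0,0,7],[0,0,0,14],[0,0,0,21],[0,0,0,25],[0,0,0,25]]}}

```text
time: 49.95
tool_pos: [0.4923, -0.3667, 0.1187]
tool_rot: [-0.002, 0.994, -0.111, -0.002]
contact_force: [-0.9, -0.4, -0.2]
gripper_width: 1.0
```

```bash
cat >> h.py <<'E'
def rod(im,c,z=.006,box=None,n="wrist"):
    "yellow mask: rod axis from paddle + rod pixels cast on plane z; returns points"
    H=hsv(im).astype(int); m=(H[...,0]>18)&(H[...,0]<32)&(H[...,1]>170)&(H[...,2]>60)
    k=max(blobs(m,50),key=lambda b:b[1][4]); x,y,w,h,_=k[1]
    mm=np.zeros_like(m);mm[y:y+h,x:x+w]=m[y:y+h,x:x+w]
    ys,xs=np.nonzero(mm); P=np.array([plane(n,c,[a,b],z) for a,b in zip(xs,ys)]); return k,P
E
python3 - <<'E'
from h import *
s=manip.state(); print(s['tool_pos'],yaw(s),s['joint_pos'][[0,5]])
im,c=grab("wrist","w17"); k,P=rod(im,c); print(k)
cv2.imwrite("pics/w17c.png",im[:,:,::-1])
E
```

```text
[ 0.49226819 -0.36666048  0.11870146] -102.7340257697118 [-0.76136605  1.0316766 ]
(array([313.3, 178.6]), array([ 308,  107,   11,  147, 1341], dtype=int32))
```

View pics/w17c.png

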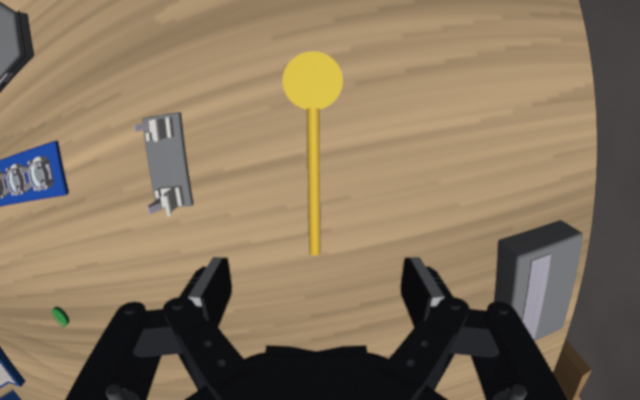

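Wrist view: rod from (313,107) to (315,254), paddle (313,81). The clip is at (167,162), its jaws on the left (forks (160,128), (172,200)).

```bash
python3 - <<'E'
from h import *
im=cv2.imread("pics/w17.png")[:,:,::-1].copy(); c=cams.get_calibration("wrist"); s=manip.state()
k,P=rod(im,c,.008)
ctr=P.mean(0); u=np.linalg.svd(P[:,:2]-ctr[:2])[2][0]; u*=np.sign(u[0]); q=(P[:,:2]-ctr[:2])@u
y=np.degrees(np.arctan2(u[1],u[0])); mid=ctr[:2]+u*(q.max()+q.min())/2
print("len",q.max()-q.min(),"yaw",y,"mid",mid,"span ends",ctr[:2]+u*q.min(),ctr[:2]+u*q.max())
print(s['tool_pos'],yaw(s),go([*mid,.05],y-90))
# clip: base plate grey ends
for n,p in dict(f1=(160,128),f2=(172,200)).items(): print(n,plane("wrist",c,p,.04))
E
```

```text
len 0.15041267612234904 yaw -12.035752650234736 mid [ 0.49397536 -0.36299246] span ends [ 0.42042223 -0.34731028] [ 0.56752849 -0.37867464]
[ 0.49241568 -0.36682237  0.11914191] -102.57992165401576 ([1.0, -3.9, 69.1], np.float64(-0.5))
f1 [ 0.58657087 -0.24053416  0.04      ]
f2 [ 0.5180852  -0.23002439  0.04      ]
```

Call:
{"api": "jog_arm", "payload": {"targets": [[0.001,-0.004,0.03,-0.5],[0.001,-0.004,0.065,-0.5],[0.001,-0.004,0.1,-0.5],[0.001,-0.004,0.13,-0.5],[0.001,-0.004,0.14,-0.5]]}}

```text
time: 50.42
tool_pos: [0.4913, -0.3604, -0.025]
tool_rot: [-0.003, 0.994, -0.105, -0.005]
contact_force: [-0.7, 1.3, -0.9]
gripper_width: 0.997
```

Call:
{"api": "jog_arm", "payload": {"targets": [[0,0,0,0],[0,0,0,0],[0,0,0.01,0],[0,0,0.016,0],[0,0,0.016,0]]}}

```text
time: 50.83
tool_pos: [0.4955, -0.3643, -0.0338]
tool_rot: [0.0, 0.994, -0.106, 0.0]
contact_force: [-0.7, -0.8, 0.3]
gripper_width: 0.998
```

```bash
python3 - <<'E'
from h import *
s=manip.state(); print(s['tool_pos'],yaw(s),s['contact_force'],go([.494,-.363,-.038],-102))
E
```

```text
[ 0.49552615 -0.36431511 -0.03380297] -102.15786415893778 [-0.72677927 -0.77678384  0.26862123] ([-1.8, -1.0, 4.2], np.float64(-0.2))
```

Call:
{"api": "jog_arm", "payload": {"targets": [[-0.001,0,0.002,0],[-0.001,0,0.003,0],[-0.001,0,0.003,0]]}}

```text
time: 51.08
tool_pos: [0.4946, -0.3641, -0.0365]
tool_rot: [0.0, 0.994, -0.106, 0.0]
contact_force: [0.6, 0.7, 0.5]
gripper_width: 0.999
```

Call:
{"api": "jog_arm", "payload": {"targets": [[0,0,0,0],[0,0,0,0],[0,0,0,0],[0,0,0,0],[0,0,0,0]], "fingers": 0}}

```text
time: 51.5
tool_pos: [0.4946, -0.3641, -0.0367]
tool_rot: [0.0, 0.994, -0.106, 0.0]
contact_force: [-0.2, -0.2, -0.4]
gripper_width: 0.296
```

Call:
{"api": "jog_arm", "payload": {"targets": [[0,0,0,0],[0,0,0,0],[0,0,0,0],[0,0,0,0],[0,0,0,0]]}}

```text
time: 51.92
tool_pos: [0.4947, -0.3642, -0.0365]
tool_rot: [0.0, 0.994, -0.106, 0.0]
contact_force: [-0.3, -0.0, 2.8]
gripper_width: 0.108
```

```bash
python3 - <<'E'
from h import *
s=manip.state(); print(s['tool_pos'],yaw(s),s['contact_force'],s['gripper_width'])
E
```

```text
[ 0.49468632 -0.36416228 -0.03651435] -102.1660493769119 [-0.3231898  -0.01193724  2.81503563] 0.10796476128029997
```

Grip is good (opening 0.108). Lift and take a close look at the clip from beside it.

Call:
{"api": "jog_arm", "payload": {"targets": [[0,0,-0.02,0],[0,0,-0.055,0],[0,0,-0.085,0],[0,0,-0.1,0],[0,0,-0.1,0]]}}

```text
time: 52.33
tool_pos: [0.497, -0.3664, 0.0682]
tool_rot: [0.003, 0.994, -0.106, 0.003]
contact_force: [0.5, -1.1, -0.3]
gripper_width: 0.107
```

Call:
{"api": "jog_arm", "payload": {"targets": [[0,-0.02,0,0],[0,-0.045,0,0],[0,-0.06,0,0],[0,-0.06,0,0],[0,-0.06,0,0]]}}

```text
time: 52.75
tool_pos: [0.5065, -0.3044, 0.0617]
tool_rot: [-0.0, 0.994, -0.105, -0.001]
contact_force: [-0.3, 0.1, -0.8]
gripper_width: 0.106
```

Call:
{"api": "jog_arm", "payload": {"targets": [[0,0,0,0],[0,0,0,0],[0,0,0,0]]}}

```text
time: 53.0
tool_pos: [0.507, -0.3061, 0.0631]
tool_rot: [0.0, 0.994, -0.106, -0.0]
contact_force: [0.8, 0.8, -1.2]
gripper_width: 0.106
```

```bash
python3 - <<'E'
from h import *
s=manip.state(); im,c=grab("wrist","w18"); print(s['tool_pos'],yaw(s),s['gripper_width'])
p=proj("wrist",c,[.554,-.221,.008]);print(p); x,y=p.astype(int); x0=max(0,x-90);y0=max(0,y-100)
a=im[y0:y0+200,x0:x0+200,::-1];print(x0,y0,a.shape)
a=cv2.resize(a,None,fx=3,fy=3,interpolation=cv2.INTER_CUBIC)[:600,:600]; cv2.imwrite("pics/w18c.png",a)
E
```

```text
[ 0.50699824 -0.30614852  0.0630705 ] -102.21480638477406 0.10570410710507985
[203.54037088 171.2851191 ]
113 71 (200, 200, 3)
```

View pics/w18c.png

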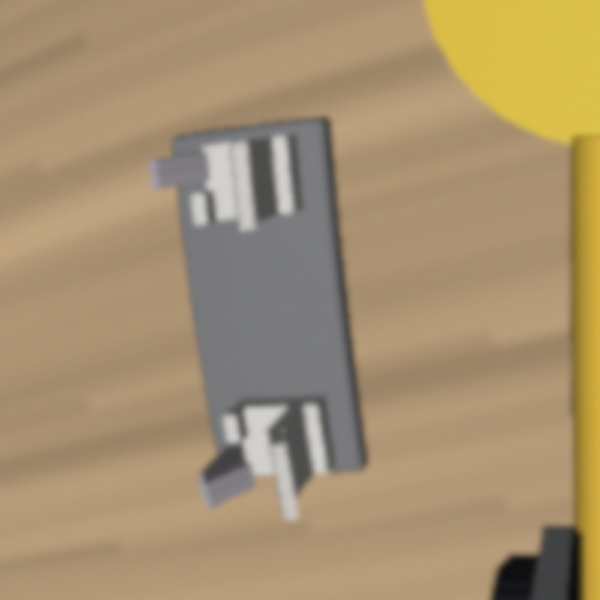

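Clip plate corners in the crop: TL (178,140), TR (318,122), BR (352,468). Jaw levers are on the left (+y), fixed walls on the right.

```bash
python3 - <<'E'
from h import *
c=cams.get_calibration("wrist"); s=manip.state(); f=lambda u,v:plane("wrist",c,[113+u/3,71+v/3],.008)[:2]
TL,TR,BR=f(178,140),f(318,122),f(352,468)
print(np.linalg.norm(TR-TL),np.linalg.norm(TR-BR))
d=TR-BR; y=np.degrees(np.arctan2(d[1],d[0])); e=TL-TR; print("yaw",y,np.degrees(np.arctan2(e[1],e[0]))-90,"ctr",(TL+BR)/2)
yy=np.radians(y); ux=np.array([np.cos(yy),np.sin(yy)]);uy=np.array([-ux[1],ux[0]])
print("ctr from right edge",(TR+BR)/2+uy*.023)
# slot: white wall/jaw features
for n,q,z in (("wall top f1",(285,175),.046),("jaw f1",(243,185),.04),("wall f2",(315,437),.046),("dark f1",(262,178),.022)):
    X=plane("wrist",c,[113+q[0]/3,71+q[1]/3],z)[:2]-(TL+BR)/2; print(n,X@ux,X@uy)
t=cams.get_calibration("top"); im=cv2.imread("pics/tp16.png")[:,:,::-1].copy()
H=hsv(im).astype(int); m=(H[...,1]<35)&(H[...,2]>60); m[:,:400]=0;m[:,440:]=0;m[:190]=0;m[240:]=0
b=max(blobs(m,50),key=lambda b:b[1][4]); 
cn=max(cv2.findContours(m.astype(np.uint8),0,1)[0],key=cv2.contourArea); r=cv2.minAreaRect(cn); print(r,plane("top",t,r[0],.01)); print(s['tool_pos'])
E
```

```text
0.04126045841081991 0.09653607300373473
yaw -10.68179970689057 -9.568521312943403 ctr [ 0.5531154 -0.217762 ]
ctr from right edge [ 0.55394925 -0.21550377]
wall top f1 0.03774617602105642 -0.024056145064625025
jaw f1 0.035931247067400036 -0.011144234491194529
wall f2 -0.02413981496849406 -0.0244252528152325
dark f1 0.03603251629325923 -0.009095008925002111
((417.98419189453125, 213.95445251464844), (17.2883358001709, 36.30119705200195), 7.4314093589782715) [ 0.55432887 -0.21979959  0.01      ]
[ 0.50703849 -0.30613829  0.06316913]
```

```bash
python3 - <<'E'
from h import *
c=cams.get_calibration("wrist"); im=cv2.imread("pics/w18.png")[:,:,::-1].astype(int)
L=[];Rr=[];R0=[]
for v in range(71+85,71+125,3):
    row=im[v,165:245]; sat=row.max(1)-row.min(1); g=row.mean(1)
    if v<164: print(v,sat.tolist(),g.astype(int).tolist())
    i=np.nonzero(sat<25)[0]; a,b=i.min(),i.max()
    core=np.median(g[a+5:a+25]); k=np.nonzero((sat<25)&(g>core*.87))[0].max()
    L.append(plane("wrist",c,[165+a-.5,v],.008)[:2]); Rr.append(plane("wrist",c,[165+k+.5,v],.008)[:2]); R0.append(plane("wrist",c,[165+b+.5,v],.0)[:2])
L,Rr,R0=map(np.array,(L,Rr,R0))
for A in(L,Rr,R0):
    p=np.polyfit(A[:,0],A[:,1],1); print(np.degrees(np.arctan(p[0])), np.polyval(p,.554))
E
```

```text
156 [56, 57, 56, 56, 56, 56, 57, 56, 49, 32, 9, 2, 4, 4, 3, 4, 3, 4, 4, 4, 4, 4, 4, 3, 4, 4, 4, 4, 4, 3, 4, 4, 4, 3, 3, 4, 4, 3, 3, 4, 3, 4, 4, 4, 3, 3, 4, 4, 3, 3, 3, 4, 4, 3, 4, 4, 3, 3, 4, 3, 0, 19, 41, 53, 57, 58, 58, 58, 57, 59, 58, 58, 58, 58, 58, 58, 58, 58, 58, 59] [139, 139, 140, 140, 140, 140, 140, 140, 136, 127, 120, 119, 120, 120, 121, 121, 122, 121, 121, 121, 121, 121, 121, 122, 121, 122, 122, 122, 122, 122, 122, 122, 122, 123, 123, 123, 123, 124, 123, 123, 123, 123, 123, 123, 124, 123, 123, 123, 124, 124, 124, 124, 124, 124, 124, 123, 124, 121, 113, 99, 80, 84, 114, 134, 142, 143, 143, 144, 144, 143, 144, 144, 143, 144, 143, 144, 144, 144, 144, 144]
159 [58, 58, 58, 58, 58, 58, 58, 57, 52, 39, 18, 2, 3, 3, 3, 4, 4, 4, 4, 4, 4, 4, 4, 4, 4, 3, 4, 3, 4, 3, 4, 4, 4, 4, 3, 3, 4, 3, 4, 3, 4, 3, 4, 4, 4, 4, 4, 4, 4, 4, 3, 3, 3, 3, 4, 4, 4, 4, 3, 3, 1, 10, 31, 48, 56, 59, 58, 58, 58, 59, 59, 58, 59, 59, 59, 59, 59, 58, 58, 58] [142, 142, 143, 142, 143, 143, 143, 142, 140, 132, 124, 120, 120, 120, 120, 121, 121, 122, 121, 121, 121, 121, 121, 121, 122, 122, 122, 123, 123, 123, 12
[... 336 characters left out ...]
3, 4, 4, 4, 4, 4, 3, 4, 4, 3, 4, 4, 4, 4, 4, 4, 4, 4, 4, 4, 4, 4, 3, 4, 3, 4, 3, 3, 4, 3, 3, 4, 4, 4, 4, 2, 5, 26, 47, 56, 58, 59, 58, 58, 59, 59, 58, 59, 58, 58, 58, 57, 57, 57, 57] [143, 144, 144, 144, 144, 144, 144, 145, 143, 138, 126, 120, 120, 121, 121, 120, 121, 121, 121, 122, 121, 121, 121, 121, 121, 122, 122, 123, 122, 122, 122, 123, 122, 123, 123, 123, 123, 123, 123, 123, 123, 123, 123, 123, 124, 123, 123, 124, 124, 124, 123, 124, 124, 123, 124, 124, 124, 123, 119, 108, 92, 77, 90, 121, 139, 144, 144, 144, 144, 143, 143, 143, 142, 142, 142, 142, 142, 141, 141, 141]
-9.478964852448309 -0.19557964742785022
-9.593730176563218 -0.23999228046218923
-10.04300798761941 -0.23985674394554304
```

```bash
python3 - <<'E'
from h import *
print(go([.5535,-.2178,.03],-99.6))
E
```

```text
([26.7, -96.2, 33.2], np.float64(-2.6))
```

Call:
{"api": "jog_arm", "payload": {"targets": [[0.007,-0.026,0,-1],[0.014,-0.052,0,-2],[0.021,-0.078,0,-2.6],[0.027,-0.096,0,-2.6],[0.027,-0.096,0,-2.6]]}}

```text
time: 53.47
tool_pos: [0.5552, -0.2149, 0.0633]
tool_rot: [-0.0, 0.997, -0.082, 0.0]
contact_force: [0.4, 0.4, -1.2]
gripper_width: 0.105
```

Call:
{"api": "jog_arm", "payload": {"targets": [[0,0,0,0],[0,0,0,0],[0,0,0.02,0],[0,0,0.035,0],[0,0,0.04,0]]}}

```text
time: 53.88
tool_pos: [0.5516, -0.2176, 0.0207]
tool_rot: [-0.001, 0.996, -0.084, -0.002]
contact_force: [-0.8, -0.6, -2.3]
gripper_width: 0.104
```

Call:
{"api": "jog_arm", "payload": {"targets": [[0,0,0,0],[0,0,0,0],[0,0,0,0],[0,0,0,0]]}}

```text
time: 54.22
tool_pos: [0.5546, -0.218, 0.0246]
tool_rot: [0.0, 0.997, -0.084, 0.001]
contact_force: [0.6, -0.1, -0.8]
gripper_width: 0.105
```

```bash
python3 - <<'E'
from h import *
s=manip.state(); print(s['tool_pos'],yaw(s),s['contact_force'],s['gripper_width'],go([.5535,-.2178,.005],-99.6))
a,c=grab("wrist","w19"); b,d=grab("side"); x,y=proj("side",d,[.5535,-.2178,.03]).astype(int)
cv2.imwrite("pics/w19c.png",np.hstack([cv2.resize(a[90:290,200:420,::-1],(400,400)),cv2.resize(b[y-35:y+35,x-35:x+35,::-1],(400,400),interpolation=cv2.INTER_CUBIC)]))
E
```

```text
[ 0.5546396  -0.21795821  0.02458362] -99.58596948038944 [ 0.58037329 -0.12552335 -0.75272101] 0.10509849248945582 ([-1.2, 0.0, 19.6], np.float64(0.0))
```

View pics/w19c.png

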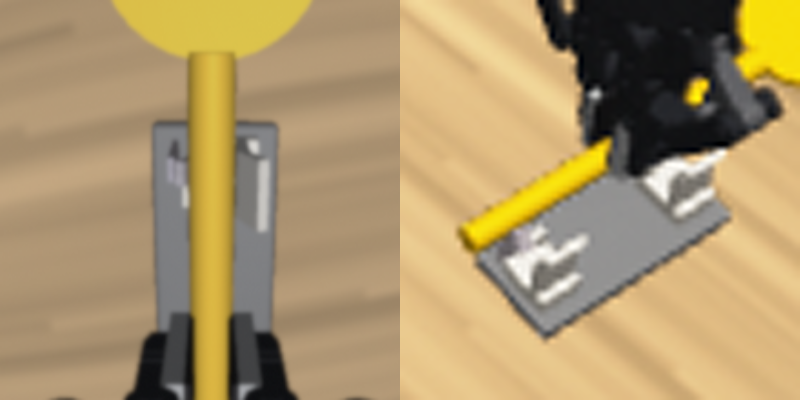

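The rod is over both forks, centred to about 1.5 mm and in line. Press it down.

Call:
{"api": "jog_arm", "payload": {"targets": [[-0.001,0.001,0.008,0],[-0.001,0.001,0.016,0],[-0.001,0.001,0.022,0],[-0.001,0.001,0.026,0],[-0.001,0.001,0.028,0]]}}

```text
time: 54.73
tool_pos: [0.5521, -0.2187, -0.0056]
tool_rot: [0.001, 0.997, -0.083, -0.001]
contact_force: [-0.9, -4.1, 1.5]
gripper_width: 0.107
```

Call:
{"api": "jog_arm", "payload": {"targets": [[0,0,0.002,0],[0,0,0.004,0],[0,0,0.006,0],[0,0,0.008,0],[0,0,0.01,0]]}}

```text
time: 55.15
tool_pos: [0.5547, -0.2204, -0.0119]
tool_rot: [0.002, 0.997, -0.083, 0.002]
contact_force: [-1.6, -5.0, 6.4]
gripper_width: 0.106
```

Call:
{"api": "jog_arm", "payload": {"targets": [[0,0,0.002,0],[0,0,0.004,0],[0,0,0.006,0],[0,0,0.007,0],[0,0,0.008,0]]}}

```text
time: 55.57
tool_pos: [0.5534, -0.2186, -0.0207]
tool_rot: [0.0, 0.997, -0.083, 0.0]
contact_force: [-5.9, 0.4, 14.4]
gripper_width: 0.108
```

Call:
{"api": "jog_arm", "payload": {"targets": [[0,0,0,0],[0,0,0,0],[0,0,0,0]]}}

```text
time: 55.82
tool_pos: [0.5537, -0.2186, -0.0206]
tool_rot: [0.0, 0.997, -0.083, 0.001]
contact_force: [-4.1, -0.0, 9.5]
gripper_width: 0.102
```

Bottomed at TCP z −0.0206, the predicted home height, with the side force gone. One small extra push, relax, release, retreat.

Call:
{"api": "jog_arm", "payload": {"targets": [[0,0,0.0015,0],[0,0,0.0015,0],[0,0,-0.001,0],[0,0,-0.001,0]]}}

```text
time: 56.15
tool_pos: [0.5536, -0.218, -0.0206]
tool_rot: [-0.0, 0.997, -0.083, 0.001]
contact_force: [-1.9, -0.6, 7.6]
gripper_width: 0.106
```

Call:
{"api": "jog_arm", "payload": {"targets": [[0,0,0,0],[0,0,0,0],[0,0,0,0],[0,0,0,0]], "fingers": 0.6}}

```text
time: 56.48
tool_pos: [0.5521, -0.2176, -0.0225]
tool_rot: [-0.0, 0.997, -0.083, -0.001]
contact_force: [0.0, 0.5, 0.5]
gripper_width: 0.599
```

Call:
{"api": "jog_arm", "payload": {"targets": [[0,0,-0.02,0],[0,0,-0.05,0],[0,0,-0.085,0],[0,0,-0.12,0],[0,0,-0.13,0]]}}

```text
time: 56.9
tool_pos: [0.5558, -0.2196, 0.1147]
tool_rot: [0.002, 0.997, -0.083, 0.004]
contact_force: [0.8, -0.5, 0.6]
gripper_width: 0.599
```

Call:
{"api": "jog_arm", "payload": {"targets": [[-0.03,0,-0.01,0],[-0.06,0,-0.02,0],[-0.08,0,-0.03,0],[-0.08,0,-0.03,0],[-0.08,0,-0.03,0]]}}

```text
time: 57.32
tool_pos: [0.4735, -0.2047, 0.1384]
tool_rot: [0.0, 0.996, -0.084, 0.001]
contact_force: [0.8, 0.1, -0.6]
gripper_width: 0.6
```

```bash
python3 - <<'E'
from h import *
s=manip.state(); print(s['tool_pos'],yaw(s),s['contact_force'])
im,c=grab("wrist","w20")
H=hsv(im).astype(int); m=(H[...,0]>18)&(H[...,0]<32)&(H[...,1]>170)&(H[...,2]>60); print([b for b in blobs(m,60)])
for z in(.008,.022,.028):
    k,P=rod(im,c,z); ctr=P.mean(0); u=np.linalg.svd(P[:,:2]-ctr[:2])[2][0];u*=np.sign(u[0]);q=(P[:,:2]-ctr[:2])@u
    print(z,"len",np.ptp(q),np.degrees(np.arctan2(u[1],u[0])),ctr[:2]+u*(q.max()+q.min())/2)
# rod end tip triangulation with side+top
for n in("side","top"):
    im,d=grab(n,n+"20"); H=hsv(im).astype(int); m=(H[...,0]>18)&(H[...,0]<32)&(H[...,1]>150)&(H[...,2]>60);
    if n=="top": m[:,:380]=0
    print(n,[b for b in blobs(m,30)], proj(n,d,[.5535,-.2178,.022]))
E
```

```text
[ 0.47349393 -0.20472325  0.13836627] -99.60069978116468 [ 0.82355345  0.0565833  -0.556477  ]
[(array([311.7,   5.5]), array([289,   0,  54,  19, 578], dtype=int32)), (array([315.7, 101.2]), array([ 308,   25,   15,  155, 1321], dtype=int32))]
0.008 len 0.1587730733722737 -9.560630247887783 [ 0.55413662 -0.21699942]
0.022 len 0.1516625209614983 -9.56063024788778 [ 0.55401202 -0.21697379]
0.028 len 0.14861514135688028 -9.560630247887767 [ 0.55395862 -0.2169628 ]
side [(array([399.9, 260.1]), array([355, 242,  71,  49, 637], dtype=int32))] [381.24789942 272.26453844]
top [(array([421.9, 190. ]), array([414, 167,  20,  74, 529], dtype=int32))] [418.30599427 214.22222294]
```

```bash
python3 - <<'E'
from h import *
a=cv2.imread("pics/tp16.png").astype(int);b=cv2.imread("pics/top20.png").astype(int)
for n,(x0,y0,x1,y1) in dict(rack=(258,178,360,216),seater=(200,200,232,234),clip=(404,192,432,236)).items():
    d=np.abs(a-b)[y0:y1,x0:x1].max(2); print(n,d.mean(),(d>40).sum())
im,c=grab("top"); H=hsv(im).astype(int); m=(H[...,1]<40)&(H[...,2]>130); m[:238]=0; print("white left on shelf",[k for k in blobs(m,30) if k[0][0]>200 and k[1][4]<500])
s0=cams.get_calibration("side")
A=cv2.imread("pics/sd14.png").astype(int);B=cv2.imread("pics/side20.png").astype(int)
print("frame/case/spray side diff",[(np.abs(A-B)[y0:y1,x0:x1].max(2)>40).sum() for x0,y0,x1,y1 in((284,115,315,150),(345,153,400,195),(220,108,240,142))])
H=hsv(cv2.imread("pics/side20.png")[:,:,::-1].copy()).astype(int); m=((H[...,0]<6)|(H[...,0]>174))&(H[...,1]>120)&(H[...,2]>80); print([k[0] for k in blobs(m,12) if 200<k[0][0]<280]); 
E
```

```text
rack 3.5595975232198143 0
seater 7.129595588235294 34
clip 15.285714285714286 189
white left on shelf []
frame/case/spray side diff [np.int64(944), np.int64(1876), np.int64(666)]
[]
```

```bash
python3 - <<'E'
from h import *
a=cv2.imread("pics/top0.png").astype(int);b=cv2.imread("pics/top20.png").astype(int)
for n,(x0,y0,x1,y1) in dict(frame=(200,128,260,158),case=(300,110,358,152),spray=(155,188,185,212)).items(): print(n,(np.abs(a-b)[y0:y1,x0:x1].max(2)>40).sum())
for n in("top0","top20"):
    H=hsv(cv2.imread(f"pics/{n}.png")[:,:,::-1].copy()).astype(int); m=((H[...,0]<6)|(H[...,0]>174))&(H[...,1]>120)&(H[...,2]>60); p=(H[...,2]<45);p[:200]=0;p[240:]=0
    print(n,[(k[0],k[1][4]) for k in blobs(m,8) if 195<k[0][0]<245 and 200<k[0][1]<240],[(k[0],k[1]) for k in blobs(p,100) if 195<k[0][0]<245])
E
```

```text
frame 0
case 0
spray 0
top0 [(array([216.8, 217.8]), np.int32(44))] [(array([220. , 221.3]), array([208, 209,  22,  24, 302], dtype=int32))]
top20 [(array([219.7, 220.3]), np.int32(39)), (array([210.8, 220.2]), np.int32(51))] [(array([220. , 220.6]), array([208, 209,  22,  23, 270], dtype=int32))]
```

```bash
python3 - <<'E'
from h import *
c=cams.get_calibration("top")
for z in(.019,.086): print(z,proj("top",c,[.552,.3213-.003,z]))
s=manip.state(); print(s['time'],s['contact_force']); print(manip.job_done())
E
```

```text
0.019 [217.51589964 220.36057521]
0.086 [210.9738515 220.3966556]
57.5167 [ 0.09076387 -0.53405645  0.11638452]
the job is handed in; nothing more can be done
None
```

I handed the job in at 57.5 s, with every part of the task done as far as my checks show. No verdict was reported.

**What I did**
- All four lenses are in a seat of their own. I pressed each one home with the red-topped tool; each bottomed at the predicted height (TCP z 0.022 m).
- I stood the tool back on its pad.
- I pressed the occluder's rod into the clip and let go.

**What the last checks showed**
- **Lenses:** the last view showed all four flat under their catches. Top pictures since then show no change at the rack and no lens left on the shelf.
- **Tool:** its red top appears where an upright tool on the pad should put it, to within about a pixel.
- **Occluder:** the rod is in line with the clip (−9.6° against −9.6°) and about 1 mm from its middle. Its axis is about 23 mm up, against 22 mm at home.
- **Frame, case and spray:** unchanged in the top view.

**What failed or disagreed**
- The real fingertips sit about 40 mm short of the reported TCP. I found this when the first grasp closed on air, and corrected for it.
- One grasp slid over a lens rim and pushed it 15 mm; I found the lens again and gripped it lower.
- A side-camera comparison of the frame, case and spray was unusable, most likely because the arm was in the view.
- I did not see the jaw shut. I take it as shut because the sideways force vanished and the rod stopped at home height.

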